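# Put the battery modules on charge

### The job

The red dock still has its rubber transit bung: grip it by the knob, rock it to your left and then to your right while easing it up, pull it straight out and leave it in the black scrap tray. Then load every battery module on the mat fully home in the dock of its own colour; they lie on their sides and only the handle stays clear of the dock, so stand each on its foot on the mat, let go and take it again by the handle. When all are home, switch the power strip on with its green rocker, and leave the fan, solder reel and multimeter where they are.

Things in the scene. Friction and masses are not known exactly. Their poses are not given: they have to be found in the camera images.
- dock_red: Fixed grey charging dock with red borders on top, 100 (x) x 92 (y) x 90 mm tall. Origin: centre of underside, z up. Square bore in its top, 44 x 44 mm, straight down to a floor 10 mm up. A module fully home stands on that floor, handle up, the top of its coloured collar flush with the dock top, its origin 45 mm above the dock's; its sides lie along the dock's, any of the four ways round.
- module_red: Loose 0.36 kg battery module, black with red collar and handle. Origin: centre of black body, +x to the handle. Body x -35 to 35 mm, 40 (y) x 40 (z); collar x 35 to 45, 40 x 40; solid handle x 45 to 77, 16 x 16. Lies on a side (origin 20 mm up), handle about to the robot's right (-y). On its foot: x up, origin 35 mm up. Centre of mass x = 5. 2 mm play per side in dock.
- dock_blue: Fixed grey charging dock with blue borders on top, 100 (x) x 92 (y) x 90 mm tall. Origin: centre of underside, z up. Square bore in its top, 44 x 44 mm, straight down to a floor 10 mm up. A module fully home stands on that floor, handle up, the top of its coloured collar flush with the dock top, its origin 45 mm above the dock's; its sides lie along the dock's, any of the four ways round.
- module_blue: Loose 0.36 kg battery module, black with blue collar and handle; may be absent. Origin: centre of black body, +x to the handle. Body x -35 to 35 mm, 40 (y) x 40 (z); collar x 35 to 45, 40 x 40; solid handle x 45 to 77, 16 x 16. Lies on a side (origin 20 mm up), handle about to the robot's right (-y). On its foot: x up, origin 35 mm up. Centre of mass x = 5. 2 mm play per side in dock.
- dock_yellow: Fixed grey charging dock with yellow borders on top, 100 (x) x 92 (y) x 90 mm tall. Origin: centre of underside, z up. Square bore in its top, 44 x 44 mm, straight down to a floor 10 mm up. A module fully home stands on that floor, handle up, the top of its coloured collar flush with the dock top, its origin 45 mm above the dock's; its sides lie along the dock's, any of the four ways round.
- module_yellow: Loose 0.36 kg battery module, black with yellow collar and handle; may be absent. Origin: centre of black body, +x to the handle. Body x -35 to 35 mm, 40 (y) x 40 (z); collar x 35 to 45, 40 x 40; solid handle x 45 to 77, 16 x 16. Lies on a side (origin 20 mm up), handle about to the robot's right (-y). On its foot: x up, origin 35 mm up. Centre of mass x = 5. 2 mm play per side in dock.
- bung: Black rubber bung pressed in the red dock. Origin: centre of shank underside, z up, axes as dock's, 60 mm above dock origin when in. Shank 36 (x) x 34 (y), z 0-30 mm; cap 60 x 44, z 30-38, on the dock's top; knob 28 x 28, z 38-72. Sprung lips on its +-y sides hold it: 10-20 N to pull. Ease it up 3-4 mm and rock it over 5 degrees to dock +y (left), then -y (right), shank still in.
- bung_top (a point): Centre of the top of the bung's knob (72 mm above the bung's origin).
- scrap_tray: Fixed black open tray, outside 130 mm (x) by 140 mm (y), 45 mm tall, walls and floor 4 to 5 mm. Origin: centre of its underside, z up.
- power_strip: Fixed white power strip with sockets, 40 mm tall; its origin is on the table under the rocker switch, in a switch box 100 mm (x) by 70 mm (y); the sockets run away to +y.
- rocker (a joint): Green rocker switch on the strip, 66 mm (x) by 40 mm (y): 0 = off, its far (+x) end raised; 0.4 = fully on, far end down. Stays where it is left; about 4 N on the far end turns it.
- rocker_on_end (a point): Point on the top of the rocker's far end (marked with a white bar), where to press straight down; it sinks about 9 mm from off to on. It lies about 60 mm above the table when off, 51 mm when on.
- solder_reel: Loose aluminium reel of solder, 64 mm diameter, 56 mm tall, standing; bystander. Origin: centre of its underside.
- fan: Loose black 80 mm square cooling fan, 25 mm thick, lying flat; bystander. Origin: centre of its underside.
- multimeter: Loose yellow multimeter 150 by 75 by 35 mm, lying flat, long side along its x; bystander. Origin: centre of its underside.

How it is judged:
By the outcome, as a careful person would: the job done as asked, in the order asked, and still so for the second after the job is handed in, with the robot touching nothing.
Of module_blue, module_yellow only 1 to 2 are there at a start; the rules pass over those that are not, and their reading is None.
At some moment in a run one of module_red, module_blue, module_yellow may be knocked a few centimetres aside while the robot is not near it.
Once in a run the grip may slacken for a moment while it holds something.
It also fails if it takes over 210 s, if anything falls off the work surface, if the arm or the gripper's body presses on something with over 40 N, if the wrist force passes 120 N, or if a joint passes its speed limit or range.

### The arm

A 7-joint arm with a two-finger parallel gripper is mounted at the origin on the work surface. World frame = base frame: x ahead of the robot, y to its left, z up, the work surface at z = 0. Lengths are in m, angles in rad, forces in N, time in s.
With the tool pointing down it reaches from about 0.4 to 0.85 m from the base axis. Payload 10.4 kg.
Tool frame: the origin (TCP) lies on the mounting face of the last link; the fingertips stand r.tips_ahead ahead of it and the grasp point (between the pads) lies 164 mm ahead of it (r.tips_ahead is the distance from the TCP to the fingertips, in m); z points along the fingers, y is the line along which they close (so a half turn about z gives the same grasp; the last joint's range is limited). The gripper opens to 87 mm and grips with 3 to 60 N. Pads are 19 mm wide; open, the fingers measure 117 mm over their backs; the gripper's body (75 mm by 190 mm) begins 51 mm behind the grasp point.
Start: joints at [-1.263, 0.332, -0.065, 1.46, 0.022, 1.35, -0.088], TCP at [0.203, 0.591, 0.405] pointing down, gripper open.
Joint ranges: [-2.6, 2.6], [-0.5, 2.12], [-1.47, 1.34], [0.16, 2.42], [-1.27, 4.41], [0.06, 2.06], [-2.6, 2.6]. Speed limits (rad/s): [2.22, 2.22, 2.79, 2.79, 3.14, 3.14, 3.14].

### API

Orientations are given as a unit quaternion [x, y, z, w].
In Python, from bench import telemetry, imaging, job, r gives the robot as it stands.
- The arm moves only by the tool move_arm, never from a script. Its argument "steps" is a list of rows, each an object of numbers: "dx", "dy", "dz": the shift along the tool's x, y, z in cm; "spin": the turn about the tool's z in rad. In form: [{"dx": .., "dy": .., "dz": .., "spin": ..}, ...]. A call has 1 to 12 rows; each row shifts and turns the commanded pose from where the row before left it, along the tool's axes as they then stand; what a row does not reach is not made up. A row lasts 1/10 s, in which the tool goes at most 50 mm and 8.59 degrees, less where a joint would pass 70% of its speed; a pose out of reach is approached as far as the arm can. A call with a gripper value outside its range is refused whole. "claw" is the finger opening in cm, from 0 to 8.7, set as the call begins (left out, the last holds). The fingers move at their own pace and stop on an object; "squeeze" is the grip in N (left out, the last holds). Time passes only in rows, so rows that do not move let the fingers close. It gives the time, the measured TCP pose, the force, the opening and the grip force at its end, in the units of the state.
- telemetry.read_state(): the state, without advancing time (a new reading comes with each control period).
- imaging.camera(name): name is "side" or "top" or "wrist"; returns a dict with "img" (480x640x3 uint8, red, green, blue), "camera_matrix" (3x3 intrinsics, pixels), "R" (3x3) and "t" (3): a world point X has camera coordinates R X + t. Camera axes: x right, y down, z forward; pixel columns grow to the right and rows downward; lengths in m; the calibration is good to about 2 mm. A picture is of the moment at which its call begins. There is no depth.
- job.close_job(): hands the job in; it is judged then, once.
The state is a dict: "time": time; "joint_positions": joint angles; "joint_vel": joint speeds; "joint_torque": joint torques, N m; "ee_pos": TCP position; "eef_rot": TCP orientation; "ft_force": force on the tool from outside, world axes, zero at the start; "torque": the same for the moment, N m; "width": finger opening in m; "grip_force": force on a finger pad.
Only numpy, scipy, OpenCV 4.12 (cv2) and the standard library are available. Lean on these libraries where they do the work, as an engineer would, in place of code of your own. Each camera call takes 0.05 s, during which the arm holds its last target. There are 200 camera calls.

## Working session

There is one attempt and no reset: what is moved stays moved. The work goes in short steps, Python scripts to look and compute and a tool call to move; the robot and the scene stay as the last step left them, time stands still between calls to the robot, and variables do not carry over. Pictures are saved under pics/ and viewed, at most 16 in all, crops included, and the job is handed in when it is done.

Besides the shell and the picture viewer there is one more tool, called after ">>>" as name(argument=value, ...), one argument or row to a line, values as JSON. move_arm: Moves the arm, as the interface text tells. Its arguments: {"type":"object","properties":{"steps":{"type":"array","items":{"type":"object","properties":{"dx":{"type":"number"},"dy":{"type":"number"},"dz":{"type":"number"},"spin":{"type":"number"}}}},"claw":{"type":"number"},"squeeze":{"type":"number"}},"required":["steps"]}

```bash
ls; mkdir -p pics
cat > h.py <<'E'
import numpy as np, cv2
from bench import telemetry, imaging, job, r
from scipy.spatial.transform import Rotation as Ro
def snap(n,f,crop=None,scale=1):
    c=imaging.camera(n); im=c["img"][:,:,::-1].copy()
    np.savez('cam_'+n,K=c["camera_matrix"],R=c["R"],t=c["t"],im=im)
    if crop: x0,y0,x1,y1=crop; im=im[y0:y1,x0:x1]
    if scale!=1: im=cv2.resize(im,None,fx=scale,fy=scale,interpolation=cv2.INTER_CUBIC)
    cv2.imwrite('pics/'+f,im)
def back(n,u,v,z):
    c=np.load('cam_'+n+'.npz'); K,R,t=c["K"],c["R"],c["t"]
    d=R.T@np.linalg.solve(K,[u,v,1]); o=-R.T@t
    return o+d*(z-o[2])/d[2]
def proj(n,X):
    c=np.load('cam_'+n+'.npz'); p=c["K"]@(c["R"]@np.array(X)+c["t"]); return p[:2]/p[2]
def st():
    s=telemetry.read_state(); R=Ro.from_quat(s["eef_rot"]).as_matrix()
    print(s["time"],np.round(s["ee_pos"],4),'\n',np.round(R,4),np.round(s["ft_force"],1),s["width"],s["grip_force"],np.round(s["joint_positions"],2))
    return s,R
E
python3 - <<'E'
from h import *
snap('top','top1.png'); snap('side','side1.png'); snap('wrist','w1.png'); st(); print(r.tips_ahead)
for n in ['top','side']:
    c=np.load('cam_'+n+'.npz'); print(-c["R"].T@c["t"])
E
```

```text
pics
0.15 [0.203  0.591  0.4042] 
 [[-9.458e-01  3.248e-01 -3.000e-04]
 [ 3.248e-01  9.458e-01 -1.000e-03]
 [-0.000e+00 -1.100e-03 -1.000e+00]] [-0.6 -0.5  0.2] 0.08705114847464898 0.0 [-1.26  0.33 -0.06  1.46  0.02  1.35 -0.09]
0.1822
[ 0.50240644 -0.01308804  1.53907673]
[ 0.3215819  -0.70704771  0.91042171]
```

View pics/top1.png

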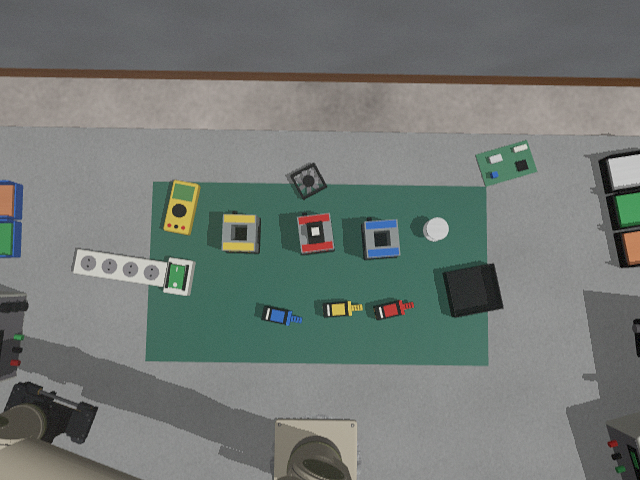

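View pics/side1.png

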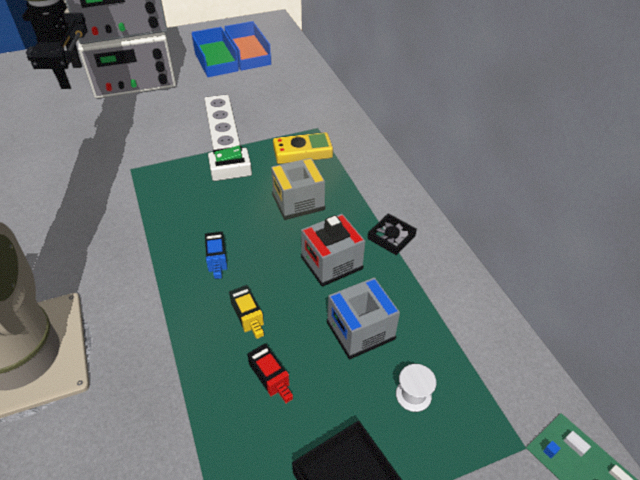

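The top view shows the yellow, red (bung in) and blue docks at about (241,232), (316,232) and (381,239). The blue, yellow and red modules lie at about (278,316), (343,309) and (393,310). The tray is at (473,290) and the rocker at (178,275). All three modules are present.

Run:
```python
from h import *
im=np.load('cam_top.npz')['im']
cv2.imwrite('pics/c1.png',cv2.resize(im[200:335,215:415],None,fx=4,fy=4,interpolation=cv2.INTER_CUBIC))
```

```text
(no output)
```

View pics/c1.png

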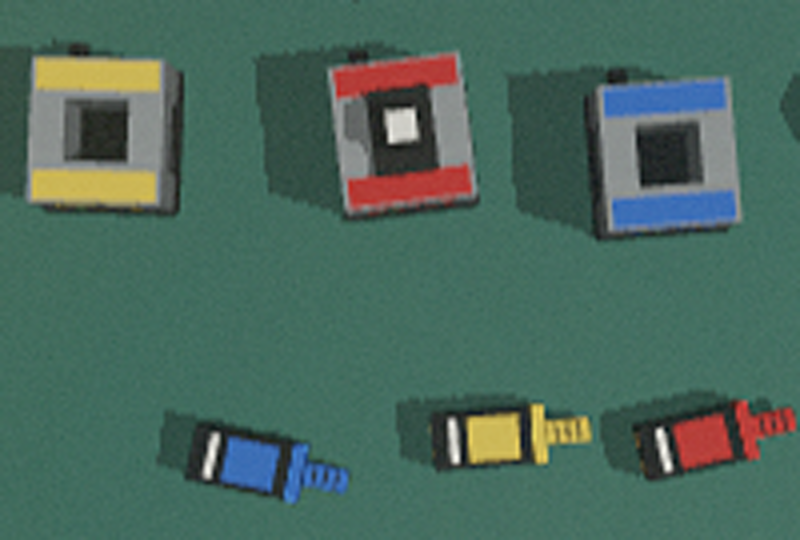

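The crop (4x, offset (215,200)) shows the dock tops sharply: the yellow corners are (33,57)..(158,206), the red (329,67)..(478,194) and the blue (601,86)..(741,220). The knob top is at (400,125). The handle tips are at (347,480), (590,430) and (796,419).

Run:
```python
from h import *
B=lambda u,v,z: back('top',215+(u-.0)/4,200+v/4,z)
D=dict(yellow=[(33,57),(163,60),(158,206),(28,201)],red=[(329,67),(458,52),(478,194),(349,211)],blue=[(601,86),(730,76),(741,220),(612,230)])
for k,p in D.items():
    q=np.array([B(*a,.09) for a in p]); c=q.mean(0)
    dx=(q[0]+q[1]-q[2]-q[3])/2; dy=(q[0]+q[3]-q[1]-q[2])/2
    print('dock',k,np.round(c,4),np.linalg.norm(dx),np.linalg.norm(dy),'yaw',np.degrees(np.arctan2(-dx[0]*0+dx[1],dx[0])),np.degrees(np.arctan2(-dy[0],dy[1])))
print('knob',B(400,125,.132))
M=dict(blue=[(196,423),(186,478),(295,502),(308,447),(347,480)],yellow=[(433,412),(435,470),(547,463),(545,405),(590,430)],red=[(636,423),(645,477),(760,457),(745,401),(796,419)])
for k,p in M.items():
    q=np.array([B(*a,.04) for a in p[:4]]); h=B(*p[4],.024)
    f=q[:2].mean(0); c=q[2:].mean(0); d=c-f
    print('mod',k,'foot',np.round(f,4),'collar',np.round(c,4),np.linalg.norm(d),'tip',np.round(h,4),'yaw',np.degrees(np.arctan2(d[1],d[0])), np.degrees(np.arctan2(*(h-f)[1::-1])))
for n,u,v,z in [('tray',473,290,.045),('trayTL',443,269,.045),('trayTR',494,263,.045),('trayBR',503,306,.045),('trayBL',450,317,.045),('rockT',180,264,.06),('rockB',176,288,.05),('fan',307,181,.02),('reel',436,229,.056),('mm',181,207,.03)]: print(n,np.round(back('top',u,v,z),3))
```

```text
dock yellow [0.6328 0.2173 0.09  ] 0.09997096021216519 0.0892192698319024 yaw -0.33732528106729454 -0.9083811840526905
dock red [0.636  0.0059 0.09  ] 0.09962801570514176 0.08929458466842784 yaw 8.842755987509005 7.958994110183734
dock blue [ 0.6236 -0.1781  0.09  ] 0.09947492779587619 0.0890207110976395 yaw 4.65353535451422 5.297009764461678
knob [0.63596829 0.00774941 0.132     ]
mod blue foot [0.4133 0.1519 0.04  ] collar [0.3977 0.0742 0.04  ] 0.07932345408289335 tip [0.3932 0.0428 0.024 ] yaw -101.32836254582524 -100.45049012388716
mod yellow foot [ 0.4223 -0.0183  0.04  ] collar [ 0.4283 -0.0969  0.04  ] 0.07881600224258498 tip [ 0.4307 -0.129   0.024 ] yaw -85.6468656506916 -85.64785102823511
mod red foot [ 0.4181 -0.1634  0.04  ] collar [ 0.4338 -0.2421  0.04  ] 0.0802382879896364 tip [ 0.4405 -0.2755  0.024 ] yaw -78.68509501282873 -78.6574658444425
tray [ 0.485 -0.438  0.045]
trayTL [ 0.543 -0.354  0.045]
trayTR [ 0.562 -0.498  0.045]
trayBR [ 0.441 -0.522  0.045]
trayBL [ 0.409 -0.373  0.045]
rockT [0.546 0.383 0.06 ]
rockB [0.479 0.395 0.05 ]
fan [0.793 0.035 0.02 ]
reel [ 0.655 -0.332  0.056]
mm [0.71  0.395 0.03 ]
```

```bash
cat >> h.py <<'E'
def go(g,yaw,show=True):
    """delta to bring grasp point to g with tool x at yaw(deg)"""
    s=telemetry.read_state(); R=Ro.from_quat(s["eef_rot"]).as_matrix()
    cur=np.degrees(np.arctan2(R[1,0],R[0,0])); sp=-((yaw-cur+180)%360-180)
    a=np.radians(yaw); x=np.array([np.cos(a),np.sin(a),0]); z=np.array([0,0,-1.]); y=np.cross(z,x)
    d=np.array(g)-(s["ee_pos"]-np.array([0,0,.164]))
    print('t',round(s["time"],2),'spin',round(np.radians(sp),3),'d cm',np.round([d@x*100,d@y*100,d@z*100],2),'F',np.round(s["ft_force"],1),'w',round(s["width"],4),'g',round(s["grip_force"],1),'gp',np.round(s["ee_pos"]-np.array([0,0,.164]),4))
E
python3 -c "
from h import *
go([.636,.007,.2],98.4)"
```

```text
t 0.15 spin 1.093 d cm [-64.1   34.31   4.02] F [-0.6 -0.5  0.2] w 0.0871 g 0.0 gp [0.203  0.591  0.2402]
```

>>> move_arm(
  steps=[
    {"spin":0.137},
    {"spin":0.137},
    {"spin":0.137},
    {"spin":0.137},
    {"spin":0.137},
    {"spin":0.137},
    {"spin":0.137},
    {"spin":0.135},
  ],
  claw=8.7,
)

```text
$.steps[0]: bad value
```

```bash
python3 -c "
from h import *
go([.636,.007,.2],98.4)"
```

```text
t 0.15 spin 1.093 d cm [-64.1   34.31   4.02] F [-0.6 -0.5  0.2] w 0.0871 g 0.0 gp [0.203  0.591  0.2402]
```

>>> move_arm(
  steps=[
    {"dx":0,"dy":0,"dz":0,"spin":0.137},
    {"dx":0,"dy":0,"dz":0,"spin":0.137},
    {"dx":0,"dy":0,"dz":0,"spin":0.137},
    {"dx":0,"dy":0,"dz":0,"spin":0.137},
    {"dx":0,"dy":0,"dz":0,"spin":0.137},
    {"dx":0,"dy":0,"dz":0,"spin":0.137},
    {"dx":0,"dy":0,"dz":0,"spin":0.137},
    {"dx":0,"dy":0,"dz":0,"spin":0.134},
  ],
  claw=8.7,
)

```text
time: 0.95
ee_pos: [0.203, 0.5911, 0.4044]
eef_rot: [0.655, 0.755, -0.0, 0.0]
ft_force: [-0.9, 0.1, -0.3]
width: 0.0873
grip_force: 0.0
```

>>> move_arm(
  steps=[
    {"dx":-3,"dy":1.6,"dz":0,"spin":0},
    {"dx":-3,"dy":1.6,"dz":0,"spin":0},
    {"dx":-3,"dy":1.6,"dz":0,"spin":0},
    {"dx":-3,"dy":1.6,"dz":0,"spin":0},
    {"dx":-3,"dy":1.6,"dz":0,"spin":0},
    {"dx":-3,"dy":1.6,"dz":0,"spin":0},
    {"dx":-3,"dy":1.6,"dz":0,"spin":0},
    {"dx":-3,"dy":1.6,"dz":0,"spin":0},
    {"dx":-3,"dy":1.6,"dz":0,"spin":0},
    {"dx":-3,"dy":1.6,"dz":0,"spin":0},
    {"dx":-3,"dy":1.6,"dz":0,"spin":0},
  ],
)

```text
time: 2.05
ee_pos: [0.426, 0.2892, 0.4047]
eef_rot: [0.653, 0.757, -0.0, -0.0]
ft_force: [-0.3, -0.3, -0.1]
width: 0.087
grip_force: 0.0
```

```bash
python3 -c "
from h import *
go([.636,.007,.2],98.4)"
```

```text
t 2.05 spin 0.0 d cm [-30.98  16.65   4.07] F [-0.3 -0.3 -0.1] w 0.087 g 0.0 gp [0.426  0.2892 0.2407]
```

>>> move_arm(
  steps=[
    {"dx":-3.1,"dy":1.66,"dz":0.4,"spin":0},
    {"dx":-3.1,"dy":1.66,"dz":0.4,"spin":0},
    {"dx":-3.1,"dy":1.66,"dz":0.4,"spin":0},
    {"dx":-3.1,"dy":1.66,"dz":0.4,"spin":0},
    {"dx":-3.1,"dy":1.66,"dz":0.4,"spin":0},
    {"dx":-3.1,"dy":1.66,"dz":0.4,"spin":0},
    {"dx":-3.1,"dy":1.66,"dz":0.4,"spin":0},
    {"dx":-3.1,"dy":1.66,"dz":0.4,"spin":0},
    {"dx":-3.1,"dy":1.66,"dz":0.4,"spin":0},
    {"dx":-3.1,"dy":1.66,"dz":0.4,"spin":0},
    {"dx":0,"dy":0,"dz":0,"spin":0},
    {"dx":0,"dy":0,"dz":0,"spin":0},
  ],
)

```text
time: 3.25
ee_pos: [0.6351, 0.0075, 0.3641]
eef_rot: [0.654, 0.757, -0.0, -0.0]
ft_force: [-0.3, 0.4, 0.5]
width: 0.0868
grip_force: 0.0
```

```bash
python3 -c "
from h import *
go([.636,.007,.119],98.4)
snap('wrist','w2.png')
for x in [(.636,.007,.132),(.636,.007,.11)]: print(proj('wrist',x))"
```

```text
t 3.25 spin -0.001 d cm [-0.06  0.08  8.11] F [-0.3  0.4  0.5] w 0.0868 g 0.0 gp [0.6351 0.0075 0.2001]
[324.10498499 266.10044927]
[323.79831554 255.63086871]
```

View pics/w2.png

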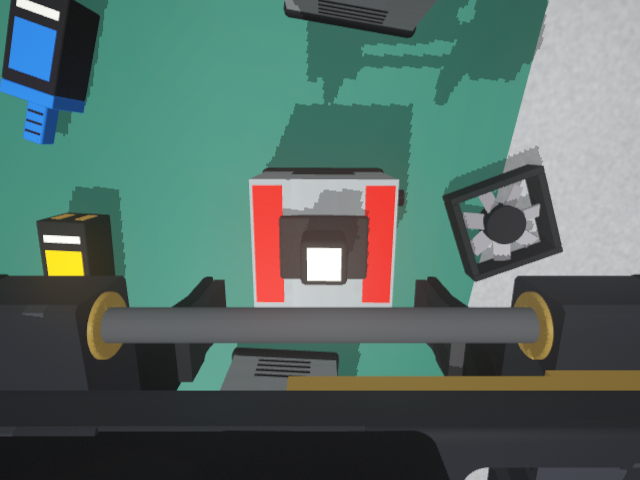

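The wrist view shows the knob top at (324,264), within 2 px of the prediction, and the dock square to the image. I'll descend and grip.

>>> move_arm(
  steps=[
    {"dx":0,"dy":0.05,"dz":2,"spin":0},
    {"dx":0,"dy":0,"dz":2,"spin":0},
    {"dx":0,"dy":0,"dz":2,"spin":0},
    {"dx":0,"dy":0,"dz":1.3,"spin":0},
    {"dx":0,"dy":0,"dz":0.7,"spin":0},
    {"dx":0,"dy":0,"dz":0,"spin":0},
    {"dx":0,"dy":0,"dz":0,"spin":0},
  ],
)

```text
time: 4.0
ee_pos: [0.6358, 0.0084, 0.2856]
eef_rot: [0.653, 0.757, 0.0, 0.0]
ft_force: [-0.1, 0.3, 0.3]
width: 0.087
grip_force: 0.0
```

>>> move_arm(
  steps=[
    {"dx":0,"dy":0,"dz":0,"spin":0},
    {"dx":0,"dy":0,"dz":0,"spin":0},
    {"dx":0,"dy":0,"dz":0,"spin":0},
    {"dx":0,"dy":0,"dz":0,"spin":0},
    {"dx":0,"dy":0,"dz":0,"spin":0},
    {"dx":0,"dy":0,"dz":0,"spin":0},
    {"dx":0,"dy":0,"dz":0,"spin":0},
    {"dx":0,"dy":0,"dz":0,"spin":0},
  ],
  claw=1,
  squeeze=25,
)

```text
time: 4.8
ee_pos: [0.6356, 0.0082, 0.2847]
eef_rot: [0.653, 0.757, 0.0, 0.0]
ft_force: [2.3, -0.3, 1.5]
width: 0.0307
grip_force: 3.3
```

>>> move_arm(
  steps=[
    {"dx":0,"dy":0,"dz":-0.1,"spin":0},
    {"dx":0,"dy":0,"dz":-0.1,"spin":0},
    {"dx":0,"dy":0,"dz":-0.1,"spin":0},
    {"dx":0,"dy":0,"dz":-0.1,"spin":0},
    {"dx":0,"dy":0,"dz":0,"spin":0},
    {"dx":0,"dy":0,"dz":0,"spin":0},
  ],
)

```text
time: 5.4
ee_pos: [0.6357, 0.0084, 0.2879]
eef_rot: [0.653, 0.757, 0.0, 0.0]
ft_force: [6.4, 0.4, -8.9]
width: 0.0277
grip_force: 25.0
```

```bash
python3 -c "
from h import *
go([.636,.007,.119],98.4)"
```

```text
t 5.4 spin 0.001 d cm [-0.15  0.    0.49] F [ 6.4  0.4 -8.9] w 0.0277 g 25.0 gp [0.6357 0.0084 0.1239]
```

>>> move_arm(
  steps=[
    {"dx":0.2,"dy":0,"dz":0,"spin":0},
    {"dx":0.2,"dy":0,"dz":0,"spin":0},
    {"dx":0.2,"dy":0,"dz":0,"spin":0},
    {"dx":0.2,"dy":0,"dz":0,"spin":0},
    {"dx":0,"dy":0,"dz":0,"spin":0},
  ],
)

```text
time: 5.9
ee_pos: [0.6349, 0.0135, 0.2891]
eef_rot: [0.654, 0.756, -0.001, 0.002]
ft_force: [4.7, -8.1, -2.6]
width: 0.0279
grip_force: 25.0
```

```bash
python3 -c "
from h import *
s=telemetry.read_state();print(s['ft_force'],s['torque'])
snap('wrist','w3.png',(220,130,420,310),4);snap('side','s3.png',(270,180,400,300),5)
a=cv2.imread('pics/w3.png');b=cv2.imread('pics/s3.png')
cv2.imwrite('pics/m3.png',np.hstack([cv2.resize(a,(400,360)),cv2.resize(b,(390,360))]))"
```

```text
[ 4.65693489 -8.0775598  -2.58900457] [-2.09487053 -1.1527506  -0.04843044]
```

View pics/m3.png

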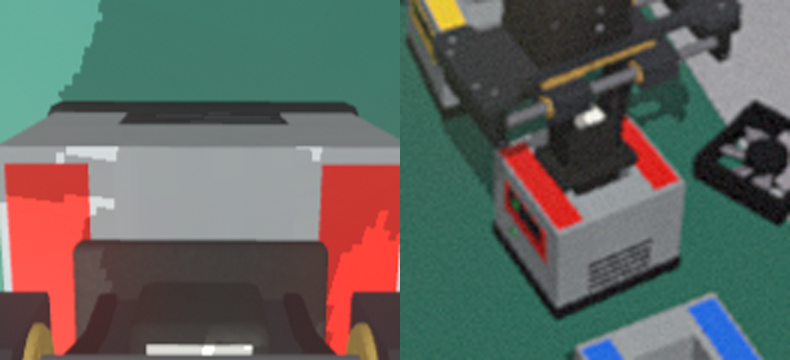

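The wrist crop shows the cap's +y edge at about row 251, columns 257 to 382 in full-image pixels. I'll fit the tilt from that edge.

```bash
cat >> h.py <<'E'
DC=np.array([.6358,.0068,0]); DY=np.radians(8.4)
def bung(pt,y,up,tilt,piv=.119):
    """bung point (bung frame) -> world; knob point at height piv shifted by y (dock y), lifted up, tilted to +y by deg"""
    p=np.array(pt)-[0,0,piv-.06]; a=np.radians(tilt)
    p=np.array([p[0],p[1]*np.cos(a)+p[2]*np.sin(a),-p[1]*np.sin(a)+p[2]*np.cos(a)])+[0,y,piv+up]
    c,s=np.cos(DY),np.sin(DY)
    return DC+[c*p[0]-s*p[1],s*p[0]+c*p[1],p[2]]
E
python3 - <<'E'
from h import *
for t in (0,3,6,9):
    print(t,[np.round(proj('wrist',bung(p,.0055,.004,t)),1) for p in [(-.03,.022,.038),(.03,.022,.038),(-.014,.014,.072),(.014,.014,.072)]])
E
```

```text
0 [array([256.7, 250.5]), array([387.1, 250.3]), array([285.5, 295.2]), array([359.4, 295.1])]
3 [array([257.2, 252.2]), array([386.5, 252. ]), array([285.6, 292.8]), array([359.3, 292.7])]
6 [array([257.7, 254. ]), array([386. , 253.8]), array([285.8, 290.5]), array([359.1, 290.4])]
9 [array([258.2, 255.9]), array([385.6, 255.7]), array([285.9, 288.3]), array([358.9, 288.2])]
```

>>> move_arm(
  steps=[
    {"dx":0,"dy":0,"dz":0,"spin":0},
    {"dx":0.2,"dy":0,"dz":0,"spin":0},
    {"dx":0.2,"dy":0,"dz":0,"spin":0},
    {"dx":0.2,"dy":0,"dz":0,"spin":0},
    {"dx":0,"dy":0,"dz":0,"spin":0},
    {"dx":0,"dy":0,"dz":0,"spin":0},
  ],
  squeeze=14,
)

```text
time: 6.6
ee_pos: [0.6341, 0.02, 0.2896]
eef_rot: [0.654, 0.756, -0.0, 0.002]
ft_force: [1.8, -5.3, 2.7]
width: 0.0279
grip_force: 14.0
```

Run:
```python
from h import *
s=telemetry.read_state();print(s['ft_force'],s['torque'],s['ee_pos'])
a=np.load('cam_wrist.npz')['im']; snap('wrist','w4.png'); b=np.load('cam_wrist.npz')['im']
f=lambda i:np.clip(cv2.resize(i[235:315,235:405],None,fx=4.6,fy=3.6,interpolation=cv2.INTER_CUBIC).astype(float)*2,0,255)
cv2.imwrite('pics/m4.png',np.vstack([f(a),f(b)]))
```

```text
[ 1.83770836 -5.26030964  2.72313224] [-1.56072814 -0.65364626 -0.01402409] [0.63407416 0.02002324 0.28961328][ WARN:0@0.414] global loadsave.cpp:1063 imwrite_ Unsupported depth image for selected encoder is fallbacked to CV_8U.
```

View pics/m4.png

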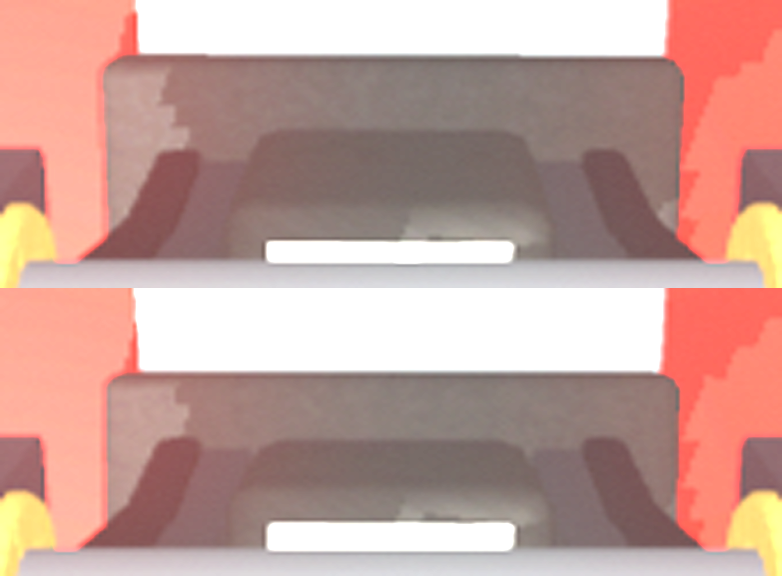

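The cap edge moved down by about 8 px relative to the white knob top, so the bung did tilt. I'll put a number on it.

Run:
```python
from h import *
for t in (0,3,6,9,12):
    a=proj('wrist',bung((0,.01025,.072),.0125,.005,t));b=proj('wrist',bung((0,.022,.038),.0125,.005,t)); print(t,a,b,a[1]-b[1])
print('obs',235+233/3.6,235+86/3.6,(233-86)/3.6, 'prev',(240-57)/3.6)
```

```text
0 [321.94752253 304.37713821] [321.45160528 250.40772244] 53.96941576587227
3 [321.93842788 302.16143284] [321.43754422 252.10183189] 50.05960095457394
6 [321.92872955 299.99436284] [321.42440128 253.92365468] 46.07070816691589
9 [321.91846717 297.88322967] [321.41218125 255.86680132] 42.01642834445411
12 [321.90768218 295.83497077] [321.40088725 257.92501106] 37.90995971254836
obs 299.72222222222223 258.8888888888889 40.833333333333336 prev 50.83333333333333
```

Left tilt is about 9.8°. Now the right.

>>> move_arm(
  steps=[
    {"dx":-0.27,"dy":0,"dz":-0.03,"spin":0},
    {"dx":-0.27,"dy":0,"dz":-0.03,"spin":0},
    {"dx":-0.27,"dy":0,"dz":-0.03,"spin":0},
    {"dx":-0.27,"dy":0,"dz":0,"spin":0},
    {"dx":-0.27,"dy":0,"dz":0,"spin":0},
    {"dx":-0.27,"dy":0,"dz":0,"spin":0},
    {"dx":-0.27,"dy":0,"dz":0,"spin":0},
    {"dx":-0.27,"dy":0,"dz":0,"spin":0},
    {"dx":-0.27,"dy":0,"dz":0,"spin":0},
    {"dx":-0.27,"dy":0,"dz":0,"spin":0},
    {"dx":0,"dy":0,"dz":0,"spin":0},
    {"dx":0,"dy":0,"dz":0,"spin":0},
  ],
)

```text
time: 7.85
ee_pos: [0.6376, -0.0018, 0.2899]
eef_rot: [0.652, 0.758, 0.002, -0.001]
ft_force: [-0.0, 8.1, 4.1]
width: 0.0278
grip_force: 14.0
```

Run:
```python
from h import *
s=telemetry.read_state();print(s['ft_force'],s['torque'],s['ee_pos'])
snap('wrist','w5.png'); b=np.load('cam_wrist.npz')['im']
f=lambda i:np.clip(cv2.resize(i[235:315,235:405],None,fx=4.6,fy=3.6,interpolation=cv2.INTER_CUBIC).astype(float)*2,0,255).astype('u1')
cv2.imwrite('pics/m5.png',f(b))
for t in (0,-3,-6,-9,-12):
    a=proj('wrist',bung((0,.01025,.072),-.010,.005,t));b=proj('wrist',bung((0,.022,.038),-.010,.005,t)); print(t,a,b,a[1]-b[1])
```

```text
[-0.02170638  8.07830272  4.0602332 ] [ 1.87730049 -0.12902711 -0.00435109] [ 0.63763823 -0.00184884  0.28985266]
0 [321.7379268  307.42938155] [321.50737533 253.56955044] 53.85983111366784
-3 [321.73519744 309.6796259 ] [321.53023787 252.02121735] 57.658408557441874
-6 [321.731622   311.96287107] [321.55330467 250.61349589] 61.349375178367666
-9 [321.72720838 314.27099495] [321.57653118 249.35300952] 64.9179854221691
-12 [321.72196844 316.5956779 ] [321.59986993 248.24643776] 68.34924014224691
```

View pics/m5.png

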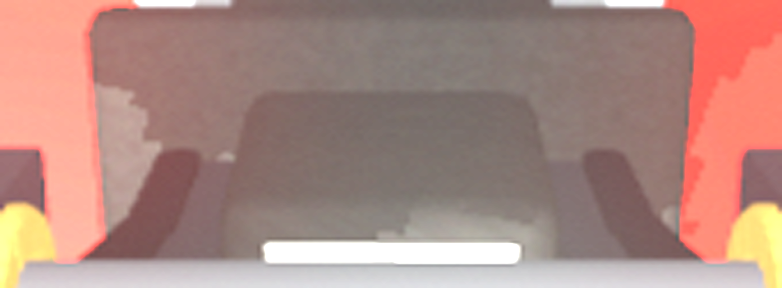

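Run:
```python
from h import *
from scipy.optimize import least_squares
def F(p): 
    pr=lambda q:proj('wrist',bung(q,p[0],p[1],p[2]))
    return [pr((0,.01025,.072))[1]-301.7,pr((0,.022,.038))[1]-237.5,pr((.03,.022,.038))[0]-pr((-.03,.022,.038))[0]-130.4, (pr((.01025,.01025,.072))[0]-pr((-.01025,.01025,.072))[0]-(521-264)/4.6)]
s=least_squares(F,[-.01,.004,-5]);print(s.x,s.fun)
```

```text
[-5.86819953e-03  1.33409009e-03 -1.02498201e+01] [-0.42797912  0.50452228  1.53754818 -2.72871549]
```

>>> move_arm(
  steps=[
    {"dx":0.3,"dy":0,"dz":0,"spin":0},
    {"dx":0.3,"dy":0,"dz":0,"spin":0},
    {"dx":0.3,"dy":0,"dz":-0.1,"spin":0},
    {"dx":0.3,"dy":0,"dz":-0.1,"spin":0},
    {"dx":0,"dy":0,"dz":0,"spin":0},
    {"dx":0,"dy":0,"dz":0,"spin":0},
  ],
  squeeze=30,
)

```text
time: 8.5
ee_pos: [0.6361, 0.0043, 0.2916]
eef_rot: [0.654, 0.756, -0.001, 0.002]
ft_force: [6.8, -7.9, -1.7]
width: 0.0277
grip_force: 30.0
```

>>> move_arm(
  steps=[
    {"dx":0,"dy":0,"dz":-0.3,"spin":0},
    {"dx":0,"dy":0,"dz":-0.3,"spin":0},
    {"dx":0,"dy":0,"dz":-0.3,"spin":0},
    {"dx":0,"dy":0,"dz":-0.4,"spin":0},
    {"dx":0,"dy":0,"dz":-0.4,"spin":0},
    {"dx":0,"dy":0,"dz":-0.5,"spin":0},
    {"dx":0,"dy":0,"dz":-0.6,"spin":0},
    {"dx":0,"dy":0,"dz":-1.2,"spin":0},
    {"dx":0,"dy":0,"dz":-2,"spin":0},
    {"dx":0,"dy":0,"dz":-2,"spin":0},
    {"dx":0,"dy":0,"dz":-2,"spin":0},
    {"dx":0,"dy":0,"dz":0,"spin":0},
  ],
)

```text
time: 9.7
ee_pos: [0.6362, 0.0069, 0.3957]
eef_rot: [0.653, 0.757, 0.002, 0.002]
ft_force: [-0.9, -0.5, -0.5]
width: 0.0278
grip_force: 30.0
```

Run:
```python
from h import *
go([.488,-.437,.22],98.4); go([.488,-.437,.22],80)
```

```text
t 9.7 spin 0.0 d cm [-41.75 -21.14   1.17] F [-0.9 -0.5 -0.5] w 0.0278 g 30.0 gp [0.6362 0.0069 0.2317]
t 9.7 spin 0.321 d cm [-46.29  -6.88   1.17] F [-0.9 -0.5 -0.5] w 0.0278 g 30.0 gp [0.6362 0.0069 0.2317]
```

>>> move_arm(
  steps=[
    {"dx":-3.8,"dy":-1.92,"dz":0,"spin":0},
    {"dx":-3.8,"dy":-1.92,"dz":0,"spin":0},
    {"dx":-3.8,"dy":-1.92,"dz":0,"spin":0},
    {"dx":-3.8,"dy":-1.92,"dz":0,"spin":0},
    {"dx":-3.8,"dy":-1.92,"dz":0,"spin":0},
    {"dx":-3.8,"dy":-1.92,"dz":0,"spin":0},
    {"dx":-3.8,"dy":-1.92,"dz":0,"spin":0},
    {"dx":-3.8,"dy":-1.92,"dz":0,"spin":0},
    {"dx":-3.8,"dy":-1.92,"dz":0,"spin":0},
    {"dx":-3.8,"dy":-1.92,"dz":0,"spin":0},
    {"dx":-3.8,"dy":-1.92,"dz":0,"spin":0},
    {"dx":0,"dy":0,"dz":0,"spin":0},
  ],
)

```text
time: 10.9
ee_pos: [0.4833, -0.443, 0.3915]
eef_rot: [0.657, 0.754, -0.002, 0.0]
ft_force: [-0.9, 0.2, 0.3]
width: 0.0277
grip_force: 30.0
```

Run:
```python
from h import *
go([.488,-.437,.075],98.4); st(); snap('top','t6.png')
```

```text
t 10.9 spin -0.009 d cm [ 0.53  0.55 15.25] F [-0.9  0.2  0.3] w 0.0277 g 30.0 gp [ 0.4833 -0.443   0.2275]
10.9 [ 0.4833 -0.443   0.3915] 
 [[-0.1376  0.9905 -0.0025]
 [ 0.9905  0.1376 -0.003 ]
 [-0.0026 -0.0029 -1.    ]] [-0.9  0.2  0.3] 0.027745038701108123 29.998770335514564 [ 0.16  0.48  0.72  1.42 -0.31  1.36  1.03]
```

Lower into the tray until contact.

>>> move_arm(
  steps=[
    {"dx":0.25,"dy":0.25,"dz":2.5,"spin":0},
    {"dx":0.25,"dy":0.25,"dz":2.5,"spin":0},
    {"dx":0,"dy":0,"dz":2.5,"spin":0},
    {"dx":0,"dy":0,"dz":2.5,"spin":0},
    {"dx":0,"dy":0,"dz":2,"spin":0},
    {"dx":0,"dy":0,"dz":1.5,"spin":0},
    {"dx":0,"dy":0,"dz":1,"spin":0},
    {"dx":0,"dy":0,"dz":0.6,"spin":0},
    {"dx":0,"dy":0,"dz":0,"spin":0},
    {"dx":0,"dy":0,"dz":0,"spin":0},
  ],
)

```text
time: 11.95
ee_pos: [0.4924, -0.4317, 0.2414]
eef_rot: [0.653, 0.757, 0.0, 0.001]
ft_force: [0.4, -0.9, -0.9]
width: 0.0279
grip_force: 30.0
```

>>> move_arm(
  steps=[
    {"dx":0,"dy":0,"dz":0.4,"spin":0},
    {"dx":0,"dy":0,"dz":0.4,"spin":0},
    {"dx":0,"dy":0,"dz":0.3,"spin":0},
    {"dx":0,"dy":0,"dz":0,"spin":0},
  ],
)

```text
time: 12.35
ee_pos: [0.4921, -0.4314, 0.229]
eef_rot: [0.653, 0.757, 0.0, -0.0]
ft_force: [0.0, 0.1, -1.3]
width: 0.0279
grip_force: 30.0
```

>>> move_arm(
  steps=[
    {"dx":0,"dy":0,"dz":0,"spin":0},
    {"dx":0,"dy":0,"dz":0,"spin":0},
    {"dx":0,"dy":0,"dz":0,"spin":0},
    {"dx":0,"dy":0,"dz":0,"spin":0},
    {"dx":0,"dy":0,"dz":0,"spin":0},
  ],
  claw=5,
)

```text
time: 12.85
ee_pos: [0.4922, -0.4315, 0.2297]
eef_rot: [0.653, 0.757, 0.0, 0.0]
ft_force: [-0.3, -0.5, 0.4]
width: 0.0496
grip_force: 0.0
```

>>> move_arm(
  steps=[
    {"dx":0,"dy":0,"dz":-1,"spin":0},
    {"dx":0,"dy":0,"dz":-2,"spin":0},
    {"dx":0,"dy":0,"dz":-3,"spin":0},
    {"dx":0,"dy":0,"dz":-3,"spin":0},
    {"dx":0,"dy":0,"dz":-3,"spin":0},
    {"dx":0,"dy":0,"dz":-2,"spin":0},
    {"dx":0,"dy":0,"dz":0,"spin":0},
  ],
  claw=6,
)

```text
time: 13.55
ee_pos: [0.4923, -0.4323, 0.3737]
eef_rot: [0.653, 0.757, 0.0, 0.003]
ft_force: [0.5, -0.0, -1.0]
width: 0.0602
grip_force: 0.0
```

Run:
```python
from h import *
snap('wrist','w7.png'); snap('side','s7.png')
a=cv2.imread('pics/w7.png');b=cv2.imread('pics/s7.png')
cv2.imwrite('pics/m7.png',np.hstack([cv2.resize(a[100:400,150:500],(400,343)),cv2.resize(b[220:480,150:450],(396,343))]))
# module red: yaw -78.7, handle point at x=68 : foot+0.103
f=np.array([.4185,-.1635]); d=np.array([np.cos(np.radians(-78.7)),np.sin(np.radians(-78.7))])
p=f+d*.103; print(p); go([*p,.15],101.3)
```

```text
[ 0.43868245 -0.26450331]
t 13.65 spin -0.05 d cm [17.43 -1.97  5.6 ] F [ 0.2  0.4 -1.2] w 0.0602 g 0.0 gp [ 0.4921 -0.4315  0.206 ]
```

View pics/m7.png

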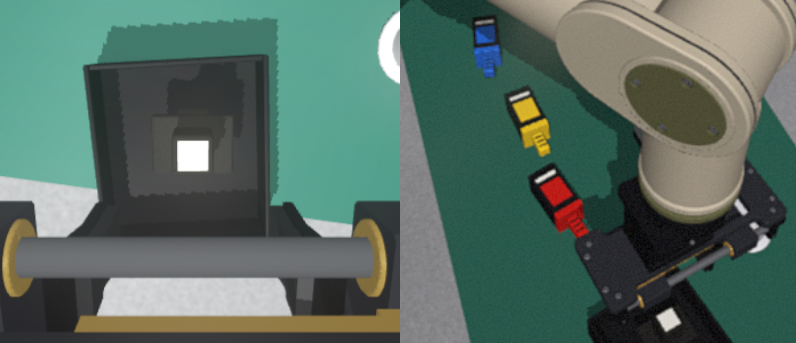

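The bung stands upright in the tray (white knob at (193,155) in the left half). Next is the red module.

>>> move_arm(
  steps=[
    {"dx":0,"dy":0,"dz":0,"spin":-0.05},
    {"dx":3.5,"dy":-0.4,"dz":0,"spin":0},
    {"dx":3.5,"dy":-0.4,"dz":1,"spin":0},
    {"dx":3.5,"dy":-0.4,"dz":1,"spin":0},
    {"dx":3.5,"dy":-0.4,"dz":1.6,"spin":0},
    {"dx":3.4,"dy":-0.4,"dz":2,"spin":0},
    {"dx":0,"dy":0,"dz":0,"spin":0},
    {"dx":0,"dy":0,"dz":0,"spin":0},
  ],
  claw=5,
)

```text
time: 14.45
ee_pos: [0.4383, -0.2642, 0.313]
eef_rot: [0.634, 0.774, -0.0, -0.001]
ft_force: [0.1, -0.7, -0.0]
width: 0.05
grip_force: 0.0
```

Run:
```python
from h import *
snap('wrist','w8.png'); go([.4387,-.2645,.024],101.3)
d=np.array([np.cos(np.radians(-78.7)),np.sin(np.radians(-78.7)),0]);n=np.array([-d[1],d[0],0]); f=np.array([.4185,-.1635,0])
for a,b,c in [(.112,0,.028),(.08,.02,.04),(.08,-.02,.04),(0,.02,.04),(0,-.02,.04)]: print(proj('wrist',f+a*d+b*n+[0,0,c]))
```

```text
t 14.5 spin -0.0 d cm [ 0.06  0.02 12.56] F [ 0.8 -0.1 -0.1] w 0.0502 g 0.0 gp [ 0.4386 -0.2651  0.1496]
[322.59821713 255.89938493]
[352.26531927 215.74280376]
[293.47647384 215.61645406]
[355.24352293  89.89151711]
[291.4940094   89.79024062]
```

View pics/w8.png

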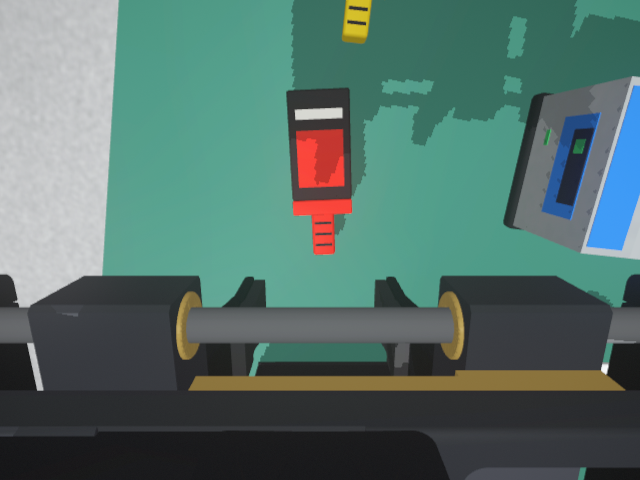

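The red handle tip is at (323,254), as predicted. Descend and grip.

>>> move_arm(
  steps=[
    {"dx":0,"dy":0,"dz":3,"spin":-0.02},
    {"dx":0,"dy":0,"dz":3,"spin":0},
    {"dx":0,"dy":0,"dz":3,"spin":0},
    {"dx":0,"dy":0,"dz":2,"spin":0},
    {"dx":0,"dy":0,"dz":1,"spin":0},
    {"dx":0,"dy":0,"dz":0.5,"spin":0},
    {"dx":0,"dy":0,"dz":0,"spin":0},
    {"dx":0,"dy":0,"dz":0,"spin":0},
  ],
)

```text
time: 15.3
ee_pos: [0.439, -0.2653, 0.1895]
eef_rot: [0.626, 0.779, 0.0, 0.001]
ft_force: [0.0, 0.4, -0.4]
width: 0.0499
grip_force: 0.0
```

>>> move_arm(
  steps=[
    {"dx":0,"dy":0,"dz":0,"spin":0},
    {"dx":0,"dy":0,"dz":0,"spin":0},
    {"dx":0,"dy":0,"dz":0,"spin":0},
    {"dx":0,"dy":0,"dz":0,"spin":0},
    {"dx":0,"dy":0,"dz":0,"spin":0},
    {"dx":0,"dy":0,"dz":0,"spin":0},
    {"dx":0,"dy":0,"dz":0,"spin":0},
    {"dx":0,"dy":0,"dz":0,"spin":0},
  ],
  claw=0.8,
  squeeze=8,
)

```text
time: 16.1
ee_pos: [0.4387, -0.2648, 0.1887]
eef_rot: [0.626, 0.78, 0.0, 0.0]
ft_force: [0.3, -0.1, 1.5]
width: 0.0162
grip_force: 8.0
```

Run:
```python
from h import *
st()
# arc: pivot foot edge; handle at (103,20) -> radius, 15 deg steps
r0=np.hypot(103,20);a0=np.arctan2(20,103)
P=np.array([[r0*np.cos(a0+t),r0*np.sin(a0+t)] for t in np.linspace(0,np.pi/2,13)])
print(np.round(np.diff(P,axis=0)/10,2).tolist())
```

```text
16.1 [ 0.4387 -0.2648  0.1887] 
 [[-2.153e-01  9.765e-01  4.000e-04]
 [ 9.765e-01  2.153e-01  0.000e+00]
 [-0.000e+00  4.000e-04 -1.000e+00]] [ 0.3 -0.1  1.5] 0.016188742845102563 8.002891223877668 [-0.09  0.38  0.63  2.   -0.29  0.85  0.92]
[[-0.35, 1.33], [-0.52, 1.27], [-0.68, 1.19], [-0.83, 1.09], [-0.97, 0.97], [-1.09, 0.84], [-1.19, 0.69], [-1.27, 0.53], [-1.32, 0.36], [-1.36, 0.19], [-1.37, 0.01], [-1.36, -0.17]]
```

>>> move_arm(
  steps=[
    {"dx":0.35,"dy":0,"dz":-1.33,"spin":0},
    {"dx":0.52,"dy":0,"dz":-1.27,"spin":0},
    {"dx":0.68,"dy":0,"dz":-1.19,"spin":0},
    {"dx":0.83,"dy":0,"dz":-1.09,"spin":0},
    {"dx":0.97,"dy":0,"dz":-0.97,"spin":0},
    {"dx":1.09,"dy":0,"dz":-0.84,"spin":0},
    {"dx":1.19,"dy":0,"dz":-0.69,"spin":0},
    {"dx":1.27,"dy":0,"dz":-0.53,"spin":0},
    {"dx":1.32,"dy":0,"dz":-0.36,"spin":0},
    {"dx":1.36,"dy":0,"dz":-0.19,"spin":0},
    {"dx":0,"dy":0,"dz":0,"spin":0},
    {"dx":0,"dy":0,"dz":0,"spin":0},
  ],
)

```text
time: 17.3
ee_pos: [0.418, -0.1714, 0.274]
eef_rot: [0.626, 0.78, 0.001, 0.0]
ft_force: [-1.9, -0.3, 6.7]
width: 0.016
grip_force: 8.0
```

Run:
```python
from h import *
st(); snap('wrist','w9.png'); snap('side','s9.png')
a=cv2.imread('pics/w9.png');b=cv2.imread('pics/s9.png')
cv2.imwrite('pics/m9.png',np.hstack([cv2.resize(a[100:400,150:500],(400,343)),cv2.resize(b[300:430,200:350],(396,343))]))
```

```text
17.3 [ 0.418  -0.1714  0.274 ] 
 [[-2.159e-01  9.764e-01  9.000e-04]
 [ 9.764e-01  2.159e-01  5.000e-04]
 [ 3.000e-04  1.000e-03 -1.000e+00]] [-1.9 -0.3  6.7] 0.016023825396083446 8.000197384972125 [-0.33  0.07  0.64  2.08 -0.05  1.    0.56]
```

View pics/m9.png

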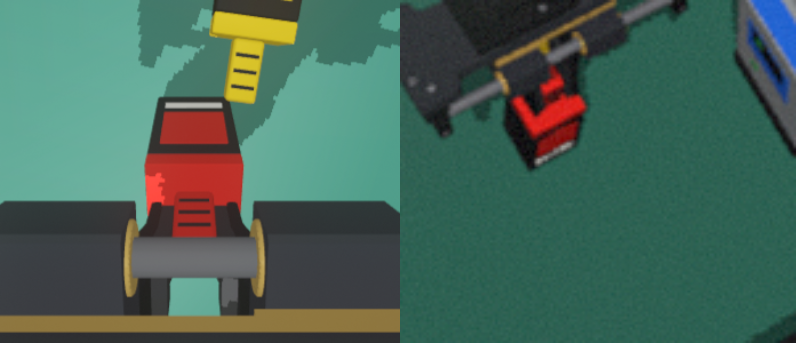

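It's tipped most of the way (the handle still leans right). I'll finish the arc, release and re-view.

>>> move_arm(
  steps=[
    {"dx":0.7,"dy":0,"dz":-0.1,"spin":0},
    {"dx":0.7,"dy":0,"dz":0,"spin":0},
    {"dx":0.7,"dy":0,"dz":0.05,"spin":0},
    {"dx":0.6,"dy":0,"dz":0.1,"spin":0},
    {"dx":0.4,"dy":0,"dz":0.1,"spin":0},
    {"dx":0,"dy":0,"dz":0,"spin":0},
    {"dx":0,"dy":0,"dz":0,"spin":0},
    {"dx":0,"dy":0,"dz":0,"spin":0},
  ],
)

```text
time: 18.2
ee_pos: [0.4114, -0.1411, 0.2724]
eef_rot: [0.626, 0.78, 0.0, 0.0]
ft_force: [-1.9, -2.7, 7.7]
width: 0.0161
grip_force: 8.0
```

Run:
```python
from h import *
st(); snap('wrist','w10.png'); snap('side','s10.png')
a=cv2.imread('pics/w10.png');b=cv2.imread('pics/s10.png')
cv2.imwrite('pics/m10.png',np.hstack([cv2.resize(a[100:400,150:500],(400,343)),cv2.resize(b[280:410,200:350],(396,343))]))
```

```text
18.2 [ 0.4114 -0.1411  0.2724] 
 [[-2.153e-01  9.765e-01  9.000e-04]
 [ 9.765e-01  2.153e-01 -3.000e-04]
 [-4.000e-04  8.000e-04 -1.000e+00]] [-1.9 -2.7  7.7] 0.016063400332451395 7.994374637492001 [-0.37  0.02  0.61  2.12 -0.02  1.    0.47]
```

View pics/m10.png

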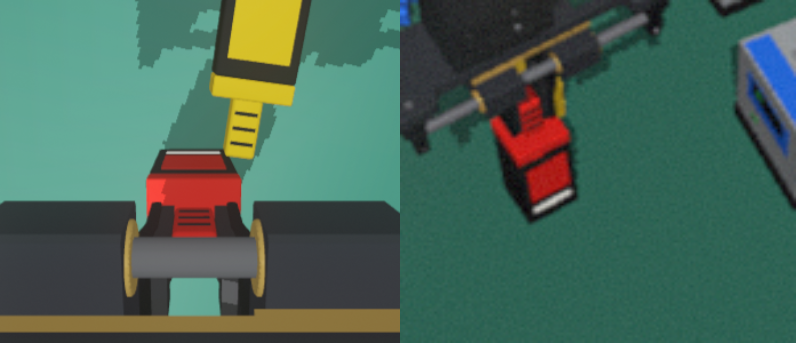

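Nearly upright (handle foreshortened, white foot bar at the bottom). I'll nudge a little more and release.

>>> move_arm(
  steps=[
    {"dx":0.3,"dy":0,"dz":0,"spin":0},
    {"dx":0.2,"dy":0,"dz":0,"spin":0},
    {"dx":0,"dy":0,"dz":0,"spin":0},
  ],
)

```text
time: 18.6
ee_pos: [0.4104, -0.1362, 0.2725]
eef_rot: [0.626, 0.78, 0.0, 0.001]
ft_force: [-1.9, -3.7, 8.1]
width: 0.016
grip_force: 8.0
```

>>> move_arm(
  steps=[
    {"dx":0,"dy":0,"dz":0,"spin":0},
    {"dx":0,"dy":0,"dz":0,"spin":0},
    {"dx":0,"dy":0,"dz":0,"spin":0},
    {"dx":0,"dy":0,"dz":0,"spin":0},
    {"dx":0,"dy":0,"dz":0,"spin":0},
  ],
  claw=4,
)

```text
time: 19.1
ee_pos: [0.4101, -0.136, 0.2716]
eef_rot: [0.626, 0.78, 0.0, -0.0]
ft_force: [-0.2, -0.9, -0.2]
width: 0.039
grip_force: 0.0
```

>>> move_arm(
  steps=[
    {"dx":0,"dy":0,"dz":-2,"spin":0},
    {"dx":0,"dy":0,"dz":-3,"spin":0},
    {"dx":0,"dy":0,"dz":-3,"spin":0},
    {"dx":0,"dy":0,"dz":-2,"spin":0},
    {"dx":-3,"dy":0,"dz":0,"spin":0},
    {"dx":-3,"dy":0,"dz":0,"spin":0},
    {"dx":-1,"dy":0,"dz":0,"spin":0},
    {"dx":0,"dy":0,"dz":0,"spin":0},
  ],
)

```text
time: 19.9
ee_pos: [0.4251, -0.2054, 0.3715]
eef_rot: [0.627, 0.779, -0.0, -0.0]
ft_force: [0.3, -0.3, -0.2]
width: 0.04
grip_force: 0.0
```

Run:
```python
from h import *
st(); snap('wrist','w11.png')
a=cv2.imread('pics/w11.png'); h=cv2.cvtColor(a,cv2.COLOR_BGR2HSV)
def comps(im,mask,mn=40):
    n,l,s,c=cv2.connectedComponentsWithStats(mask.astype('u1'))
    return [(s[i,:5].tolist(),np.round(c[i],1).tolist(),np.round(cv2.minAreaRect(np.argwhere(l==i)[:,::-1].astype('f'))[1:],1) if 0 else [np.round(v,1) for v in cv2.minAreaRect(np.argwhere(l==i)[:,::-1].astype('f'))]) for i in range(1,n) if s[i,4]>mn]
red=((h[...,0]<8)|(h[...,0]>172))&(h[...,1]>120)&(h[...,2]>60)
for x in comps(a,red): print(x)
f=np.array([.4111,-.136]);
for z in (.112,.08): print(z,proj('wrist',[.411,-.140,z]))
cv2.imwrite('pics/m11.png',a[0:300,100:550])
```

```text
19.9 [ 0.4251 -0.2054  0.3715] 
 [[-2.129e-01  9.771e-01 -8.000e-04]
 [ 9.771e-01  2.129e-01 -4.000e-04]
 [-3.000e-04 -8.000e-04 -1.000e+00]] [ 0.3 -0.3 -0.2] 0.03999497360466727 0.0 [-0.33 -0.01  0.69  1.93  0.01  1.23  0.57]
([592, 0, 41, 49, 846], [607.6, 25.4], [array([611.5,  23.9]), array([29.3, 55.8]), np.float64(13.0)])
([291, 131, 58, 58, 3286], [319.4, 159.3], [array([319.5, 159.5]), array([57., 57.]), np.float64(90.0)])
0.112 [322.82252571 148.09094643]
0.08 [322.54548125 147.84551798]
```

Run:
```python
from h import *
p=back('wrist',319.5,159.5,.08);print(p, back('wrist',291,131,.08)-back('wrist',348,188,.08))
go([p[0],p[1],.103],102.3)
```

```text
[ 0.41061794 -0.14821642  0.08      ] [-0.04754378  0.02969983  0.        ]
t 19.95 spin 0.001 d cm [ 5.78 -0.23 10.44] F [-0.1  1.3  0.7] w 0.0397 g 0.0 gp [ 0.4252 -0.2042  0.2074]
```

>>> move_arm(
  steps=[
    {"dx":3,"dy":-0.1,"dz":0,"spin":0},
    {"dx":2.8,"dy":-0.13,"dz":0,"spin":0},
    {"dx":0,"dy":0,"dz":2.5,"spin":0},
    {"dx":0,"dy":0,"dz":3,"spin":0},
    {"dx":0,"dy":0,"dz":2.5,"spin":0},
    {"dx":0,"dy":0,"dz":1.5,"spin":0},
    {"dx":0,"dy":0,"dz":1,"spin":0},
    {"dx":0,"dy":0,"dz":0,"spin":0},
    {"dx":0,"dy":0,"dz":0,"spin":0},
  ],
)

```text
time: 20.85
ee_pos: [0.4107, -0.1479, 0.2672]
eef_rot: [0.626, 0.78, 0.0, 0.0]
ft_force: [-0.0, 0.0, 0.4]
width: 0.04
grip_force: 0.0
```

>>> move_arm(
  steps=[
    {"dx":0,"dy":0,"dz":0,"spin":0},
    {"dx":0,"dy":0,"dz":0,"spin":0},
    {"dx":0,"dy":0,"dz":0,"spin":0},
    {"dx":0,"dy":0,"dz":0,"spin":0},
    {"dx":0,"dy":0,"dz":0,"spin":0},
    {"dx":0,"dy":0,"dz":0,"spin":0},
    {"dx":0,"dy":0,"dz":0,"spin":0},
  ],
  claw=0.8,
  squeeze=35,
)

```text
time: 21.55
ee_pos: [0.4107, -0.1483, 0.2669]
eef_rot: [0.626, 0.78, 0.0, 0.0]
ft_force: [1.1, 0.9, 1.3]
width: 0.0158
grip_force: 34.9
```

>>> move_arm(
  steps=[
    {"dx":0,"dy":0,"dz":-1,"spin":0},
    {"dx":0,"dy":0,"dz":-2,"spin":0},
    {"dx":0,"dy":0,"dz":-3,"spin":0},
    {"dx":0,"dy":0,"dz":-3,"spin":0},
    {"dx":0,"dy":0,"dz":-3,"spin":0},
    {"dx":0,"dy":0,"dz":0,"spin":0.068},
    {"dx":0,"dy":0,"dz":0,"spin":0},
  ],
)

```text
time: 22.25
ee_pos: [0.4102, -0.1485, 0.3874]
eef_rot: [0.653, 0.757, 0.0, 0.0]
ft_force: [-0.4, 0.8, -4.9]
width: 0.0157
grip_force: 34.9
```

Run:
```python
from h import *
go([.6358,.0068,.221],98.4)
```

```text
t 22.25 spin 0.001 d cm [12.07 24.59  0.24] F [-0.4  0.8 -4.9] w 0.0157 g 34.9 gp [ 0.4102 -0.1485  0.2234]
```

>>> move_arm(
  steps=[
    {"dx":0.5,"dy":2.5,"dz":0,"spin":0},
    {"dx":0.5,"dy":2.5,"dz":0,"spin":0},
    {"dx":0.6,"dy":2.5,"dz":0,"spin":0},
    {"dx":0.6,"dy":2.5,"dz":0,"spin":0},
    {"dx":0.6,"dy":2.5,"dz":0,"spin":0},
    {"dx":0.6,"dy":2.5,"dz":0,"spin":0},
    {"dx":0.6,"dy":2.5,"dz":0,"spin":0},
    {"dx":0.6,"dy":2.5,"dz":0,"spin":0},
    {"dx":0.6,"dy":2.5,"dz":0,"spin":0},
    {"dx":0.6,"dy":2.1,"dz":0,"spin":0},
    {"dx":0,"dy":0,"dz":0,"spin":0},
    {"dx":0,"dy":0,"dz":0,"spin":0},
  ],
)

```text
time: 23.45
ee_pos: [0.6449, -0.0544, 0.3853]
eef_rot: [0.652, 0.758, -0.001, -0.001]
ft_force: [-0.6, -0.1, -3.6]
width: 0.0159
grip_force: 35.0
```

```bash
cat >> h.py <<'E'
def comps(mask,mn=60):
    n,l,s,c=cv2.connectedComponentsWithStats(mask.astype('u1'))
    for i in range(1,n):
        if s[i,4]>mn:
            q=cv2.minAreaRect(np.argwhere(l==i)[:,::-1].astype('f')); print(s[i].tolist(),'c',np.round(c[i],1),'rect',np.round(q[0],1),np.round(q[1],1),round(q[2],1))
def cmask(a,col):
    h=cv2.cvtColor(a,cv2.COLOR_BGR2HSV); H,S,V=h[...,0],h[...,1],h[...,2]
    return {'red':((H<8)|(H>172)),'yellow':(H>20)&(H<35),'blue':(H>100)&(H<125)}[col]&(S>110)&(V>50)
E
python3 - <<'E'
from h import *
snap('wrist','w12.png'); a=cv2.imread('pics/w12.png'); comps(cmask(a,'red')); go([.6358,.0068,.221],98.4)
cv2.imwrite('pics/m12.png',np.clip(a[120:320,200:460]*1.7,0,255).repeat(3,0).repeat(3,1).astype('u1'))
E
```

```text
[254, 89, 31, 122, 3405] c [269.5 148.7] rect [270.  149.5] [121.9  28.8] 88.1
[361, 90, 34, 122, 3440] c [377.1 149.7] rect [377.5 150.5] [ 29.  122.1] 2.2
[290, 228, 60, 17, 938] c [319.9 236.3] rect [319.5 236. ] [16. 59.] 90.0
[277, 249, 86, 58, 3597] c [319.4 271.9] rect [319.5 277.5] [57. 85.] 90.0
t 23.5 spin 0.003 d cm [6.24 0.04 0.08] F [-0.  -0.9 -4.2] w 0.0156 g 35.0 gp [ 0.6446 -0.0549  0.2218]
```

View pics/m12.png

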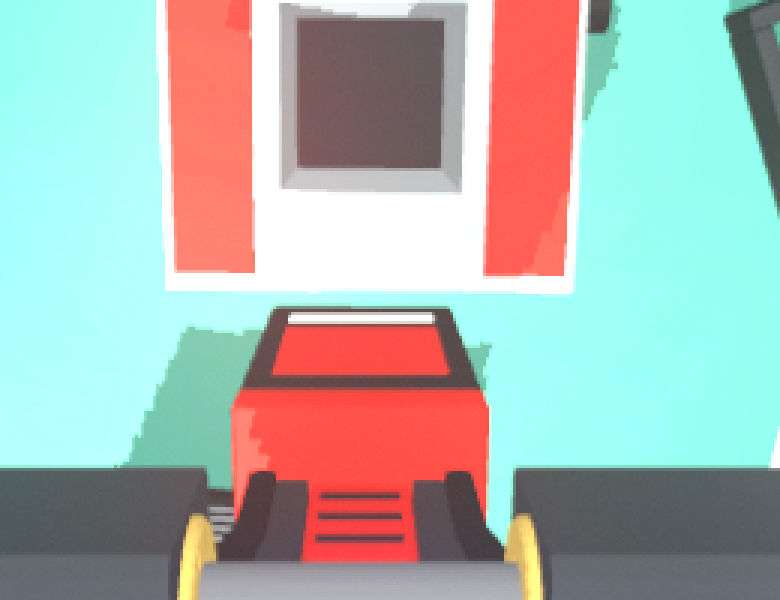

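The image shows the bore open (near edge at about row 183, far edge about row 121, columns 294 to 354) and the module hanging straight, with its foot edge at row 222.

Run:
```python
from h import *
q=np.array([back('wrist',*p,.09) for p in [(293.7,182.7),(353.7,183.7),(293.5,121.2),(354.3,121.2)]]);print('bore',q.mean(0),np.linalg.norm(q[0]-q[1]),np.linalg.norm(q[0]-q[2]))
e=np.array([back('wrist',*p,.09) for p in [(255,216.7),(391,217.7)]]);print('edge',e.mean(0),np.linalg.norm(e[0]-e[1]),np.degrees(np.arctan2(*(e[1]-e[0])[1::-1])))
a=np.radians(98.4);x=np.array([np.cos(a),np.sin(a),0]);print('ctr from edge',e.mean(0)+x*.046)
gp=telemetry.read_state()['ee_pos']-[0,0,.164]
for u,v,z in [(319.7,255.5,.2015),(320.3,222.5,gp[2]-.103),(320.3,222.5,gp[2]-.1)]:
    p=back('wrist',u,v,z); print('module front',p-gp,'along x',(p-gp)@x*1000,'centre',p-.02*x)
```

```text
bore [0.63573292 0.00822336 0.09      ] 0.04347471600907742 0.04245384610438607
edge [ 0.64222556 -0.03770954  0.09      ] 0.10079369828586053 8.262089863869463
ctr from edge [0.63550574 0.00779699 0.09      ]
module front [-0.00471548  0.01996877 -0.0203408 ] along x 20.443403627222704 centre [ 0.64276768 -0.05475677  0.2015    ]
module front [-0.00447785  0.01869057 -0.103     ] along x 19.144199033020797 centre [ 0.64300531 -0.05603498  0.1188408 ]
module front [-0.00456     0.01928479 -0.1       ] along x 19.744051876013124 centre [ 0.64292316 -0.05544075  0.1218408 ]
```

>>> move_arm(
  steps=[
    {"dx":2,"dy":0.1,"dz":0,"spin":0},
    {"dx":2,"dy":0.1,"dz":0,"spin":0},
    {"dx":1.5,"dy":0,"dz":0,"spin":0},
    {"dx":0.85,"dy":0,"dz":0,"spin":0},
    {"dx":0,"dy":0,"dz":1,"spin":0},
    {"dx":0,"dy":0,"dz":0.8,"spin":0},
    {"dx":0,"dy":0,"dz":0.5,"spin":0},
    {"dx":0,"dy":0,"dz":0.4,"spin":0},
    {"dx":0,"dy":0,"dz":0.3,"spin":0},
    {"dx":0,"dy":0,"dz":0.3,"spin":0},
    {"dx":0,"dy":0,"dz":0.3,"spin":0},
    {"dx":0,"dy":0,"dz":0,"spin":0},
  ],
)

```text
time: 24.7
ee_pos: [0.6376, 0.0086, 0.3503]
eef_rot: [0.653, 0.758, -0.0, -0.0]
ft_force: [-0.4, 0.3, -4.2]
width: 0.0157
grip_force: 35.0
```

No contact force and the foot is below the dock top, so it has entered the bore. Continue down.

>>> move_arm(
  steps=[
    {"dx":0,"dy":0,"dz":0.8,"spin":0},
    {"dx":0,"dy":0,"dz":0.8,"spin":0},
    {"dx":0,"dy":0,"dz":0.8,"spin":0},
    {"dx":0,"dy":0,"dz":0.8,"spin":0},
    {"dx":0,"dy":0,"dz":0.8,"spin":0},
    {"dx":0,"dy":0,"dz":0.8,"spin":0},
    {"dx":0,"dy":0,"dz":0.8,"spin":0},
    {"dx":0,"dy":0,"dz":0.8,"spin":0},
    {"dx":0,"dy":0,"dz":0.4,"spin":0},
    {"dx":0,"dy":0,"dz":0.2,"spin":0},
    {"dx":0,"dy":0,"dz":0,"spin":0},
  ],
)

```text
time: 25.8
ee_pos: [0.6377, 0.0087, 0.2806]
eef_rot: [0.652, 0.758, -0.0, -0.0]
ft_force: [-0.3, 0.7, -3.5]
width: 0.0158
grip_force: 35.0
```

>>> move_arm(
  steps=[
    {"dx":0,"dy":0,"dz":0.2,"spin":0},
    {"dx":0,"dy":0,"dz":0.2,"spin":0},
    {"dx":0,"dy":0,"dz":0,"spin":0},
  ],
)

```text
time: 26.1
ee_pos: [0.6379, 0.0086, 0.277]
eef_rot: [0.652, 0.758, 0.0, 0.0]
ft_force: [-0.1, 0.5, -2.7]
width: 0.016
grip_force: 35.0
```

>>> move_arm(
  steps=[
    {"dx":0,"dy":0,"dz":0.15,"spin":0},
    {"dx":0,"dy":0,"dz":0.15,"spin":0},
    {"dx":0,"dy":0,"dz":0,"spin":0},
  ],
)

```text
time: 26.4
ee_pos: [0.6383, 0.0085, 0.2768]
eef_rot: [0.653, 0.758, 0.001, 0.001]
ft_force: [-7.4, -0.1, 19.5]
width: 0.0154
grip_force: 35.1
```

>>> move_arm(
  steps=[
    {"dx":0,"dy":0,"dz":0,"spin":0},
    {"dx":0,"dy":0,"dz":0,"spin":0},
    {"dx":0,"dy":0,"dz":0,"spin":0},
    {"dx":0,"dy":0,"dz":0,"spin":0},
  ],
  claw=4,
)

```text
time: 26.8
ee_pos: [0.6377, 0.0087, 0.2736]
eef_rot: [0.652, 0.758, -0.0, -0.0]
ft_force: [-0.5, -0.1, -0.2]
width: 0.0368
grip_force: 0.0
```

>>> move_arm(
  steps=[
    {"dx":0,"dy":0,"dz":-2,"spin":0},
    {"dx":0,"dy":0,"dz":-4,"spin":0},
    {"dx":0,"dy":0,"dz":-4,"spin":0},
    {"dx":-3,"dy":0,"dz":0,"spin":0},
    {"dx":-3,"dy":0,"dz":0,"spin":0},
    {"dx":0,"dy":0,"dz":0,"spin":0},
  ],
)

```text
time: 27.4
ee_pos: [0.6463, -0.0558, 0.3741]
eef_rot: [0.655, 0.756, -0.001, 0.001]
ft_force: [0.0, -0.1, 0.5]
width: 0.04
grip_force: 0.0
```

Run:
```python
from h import *
snap('wrist','w13.png'); a=cv2.imread('pics/w13.png'); comps(cmask(a,'red')); 
snap('top','t13.png'); t=cv2.imread('pics/t13.png')
for c in ('red','yellow','blue'): print(c); comps(cmask(t[290:360,230:430],c),20)
go([.43,-.12,.15],94.4)
for z in (.09,.1): print(proj('wrist',[.6357,.008,z]+np.array([0,0,0])),[np.round(proj('wrist',np.array([.6357,.008,z])+[sx*.02,sy*.02,0]),1) for sx,sy in [(1,1),(-1,-1)]])
```

```text
[246, 83, 34, 128, 3746] c [263.3 145.6] rect [263.8 146.5] [128.3  30.2] 87.5
[360, 83, 34, 128, 3756] c [375.8 145.4] rect [375.8 146.5] [ 30.3 128.2] 2.2
[292, 119, 60, 62, 3605] c [321.5 148.8] rect [321.5 149.5] [61. 59.] 90.0
red
yellow
[123, 15, 8, 6, 48] c [126.5  17.5] rect [126.5  17.5] [5. 7.] 90.0
blue
[45, 34, 15, 14, 156] c [52.4 40.6] rect [52.4 40.6] [13.  11.8] 12.5
t 27.5 spin 0.071 d cm [ -5.18 -22.12   5.95] F [ 0.2  1.9 -0.8] w 0.0399 g 0.0 gp [ 0.6466 -0.0514  0.2095]
[319.93721298 149.98676533] [array([353.8, 123.9]), array([287.2, 175.2])]
[319.93144521 150.18286564] [array([355.2, 123. ]), array([285.9, 176.4])]
```

The collar is 59x61 px against 59 expected at dock-top height, and the floor pushed back with 19.5 N, so red is home. Next is yellow.

>>> move_arm(
  steps=[
    {"dx":0,"dy":0,"dz":0,"spin":0.071},
    {"dx":-0.5,"dy":-2.5,"dz":0,"spin":0},
    {"dx":-0.5,"dy":-2.5,"dz":0,"spin":0},
    {"dx":-0.5,"dy":-2.5,"dz":0,"spin":0},
    {"dx":-0.6,"dy":-2.5,"dz":0,"spin":0},
    {"dx":-0.6,"dy":-2.5,"dz":0,"spin":0},
    {"dx":-0.6,"dy":-2.5,"dz":1.5,"spin":0},
    {"dx":-0.6,"dy":-2.5,"dz":1.5,"spin":0},
    {"dx":-0.6,"dy":-2.5,"dz":1.5,"spin":0},
    {"dx":-0.7,"dy":-2.1,"dz":1.5,"spin":0},
    {"dx":0,"dy":0,"dz":0,"spin":0},
    {"dx":0,"dy":0,"dz":0,"spin":0},
  ],
  claw=5,
)

```text
time: 28.7
ee_pos: [0.4306, -0.1189, 0.314]
eef_rot: [0.679, 0.735, 0.0, -0.0]
ft_force: [0.2, 0.8, 0.4]
width: 0.05
grip_force: 0.0
```

```bash
cat >> h.py <<'E'
def lying(col,f,yaw,fn):
    snap('wrist',fn); a=cv2.imread('pics/'+fn); comps(cmask(a,col)) 
    d=np.array([np.cos(np.radians(yaw)),np.sin(np.radians(yaw)),0]);n=np.array([-d[1],d[0],0]); f=np.array([*f,0])
    print('pred tip',proj('wrist',f+.112*d+[0,0,.026]),'collar L/R near corners',[np.round(proj('wrist',f+.08*d+b*n+[0,0,.04]),1) for b in (.02,-.02)],'foot',[np.round(proj('wrist',f+b*n+[0,0,.04]),1) for b in (.02,-.02)])
    go([*(f+.103*d)[:2],.024],yaw+180)
E
python3 -c "
from h import *
lying('yellow',(.4223,-.0183),-85.6,'w14.png')"
```

```text
[297, 120, 48, 59, 2746] c [320.9 149.3] rect [320.5 149. ] [58. 47.] 90.0
[292, 191, 59, 56, 1730] c [320.9 211.4] rect [321.  218.5] [55. 58.] 90.0
[176, 292, 26, 68, 888] c [185.7 325.3] rect [187.7 325.4] [23.6 67.6] 4.3
[439, 292, 25, 68, 874] c [453.6 325. ] rect [451.6 325.4] [67.5 23.1] 87.0
[189, 371, 433, 20, 6470] c [419.7 381.7] rect [405.  380.6] [ 18.7 432. ] 89.7
pred tip [320.80508308 256.46775235] collar L/R near corners [array([350.3, 217.4]), array([291.8, 217.3])] foot [array([353.2,  92.4]), array([289.8,  92.2])]
t 28.75 spin 0.003 d cm [-0.21 -0.11 12.63] F [ 1.  -0.5  0.3] w 0.05 g 0.0 gp [ 0.4311 -0.1189  0.1503]
```

The handle tip is at row 246 against 256 predicted, so the module lies about 5 mm further left. I'll correct and grip.

>>> move_arm(
  steps=[
    {"dx":0.3,"dy":0,"dz":3,"spin":0},
    {"dx":0,"dy":0,"dz":3,"spin":0},
    {"dx":0,"dy":0,"dz":3,"spin":0},
    {"dx":0,"dy":0,"dz":2,"spin":0},
    {"dx":0,"dy":0,"dz":1,"spin":0},
    {"dx":0,"dy":0,"dz":0.6,"spin":0},
    {"dx":0,"dy":0,"dz":0,"spin":0},
    {"dx":0,"dy":0,"dz":0,"spin":0},
  ],
)

```text
time: 29.55
ee_pos: [0.4307, -0.1167, 0.1885]
eef_rot: [0.679, 0.734, 0.0, 0.0]
ft_force: [-0.5, 0.3, -0.8]
width: 0.0499
grip_force: 0.0
```

>>> move_arm(
  steps=[
    {"dx":0,"dy":0,"dz":0,"spin":0},
    {"dx":0,"dy":0,"dz":0,"spin":0},
    {"dx":0,"dy":0,"dz":0,"spin":0},
    {"dx":0,"dy":0,"dz":0,"spin":0},
    {"dx":0,"dy":0,"dz":0,"spin":0},
    {"dx":0,"dy":0,"dz":0,"spin":0},
    {"dx":0,"dy":0,"dz":0,"spin":0},
    {"dx":0,"dy":0,"dz":0,"spin":0},
  ],
  claw=0.8,
  squeeze=8,
)

```text
time: 30.35
ee_pos: [0.4302, -0.1167, 0.1878]
eef_rot: [0.679, 0.734, 0.0, 0.0]
ft_force: [0.2, 0.9, 1.4]
width: 0.0157
grip_force: 8.0
```

>>> move_arm(
  steps=[
    {"dx":0.35,"dy":0,"dz":-1.33,"spin":0},
    {"dx":0.52,"dy":0,"dz":-1.27,"spin":0},
    {"dx":0.68,"dy":0,"dz":-1.19,"spin":0},
    {"dx":0.83,"dy":0,"dz":-1.09,"spin":0},
    {"dx":0.97,"dy":0,"dz":-0.97,"spin":0},
    {"dx":1.09,"dy":0,"dz":-0.84,"spin":0},
    {"dx":1.19,"dy":0,"dz":-0.69,"spin":0},
    {"dx":1.27,"dy":0,"dz":-0.53,"spin":0},
    {"dx":1.32,"dy":0,"dz":-0.36,"spin":0},
    {"dx":1.36,"dy":0,"dz":-0.19,"spin":0},
    {"dx":0,"dy":0,"dz":0,"spin":0},
    {"dx":0,"dy":0,"dz":0,"spin":0},
  ],
)

```text
time: 31.55
ee_pos: [0.4229, -0.0212, 0.2727]
eef_rot: [0.679, 0.734, 0.0, 0.0]
ft_force: [0.8, 0.6, 5.4]
width: 0.0163
grip_force: 8.0
```

>>> move_arm(
  steps=[
    {"dx":0.7,"dy":0,"dz":-0.1,"spin":0},
    {"dx":0.7,"dy":0,"dz":0,"spin":0},
    {"dx":0.7,"dy":0,"dz":0.05,"spin":0},
    {"dx":0.6,"dy":0,"dz":0.1,"spin":0},
    {"dx":0.4,"dy":0,"dz":0.1,"spin":0},
    {"dx":0.3,"dy":0,"dz":0,"spin":0},
    {"dx":0.2,"dy":0,"dz":0,"spin":0},
    {"dx":0,"dy":0,"dz":0,"spin":0},
  ],
)

```text
time: 32.35
ee_pos: [0.4201, 0.0149, 0.2713]
eef_rot: [0.679, 0.734, 0.0, 0.0]
ft_force: [-0.6, -1.3, 8.2]
width: 0.0158
grip_force: 8.0
```

Run:
```python
from h import *
st(); snap('wrist','w15.png'); comps(cmask(cv2.imread('pics/w15.png'),'yellow'))
print('red ref'); comps(cmask(cv2.imread('pics/w10.png'),'red'))
```

```text
32.35 [0.4201 0.0149 0.2713] 
 [[-7.830e-02  9.969e-01  6.000e-04]
 [ 9.969e-01  7.830e-02 -0.000e+00]
 [-0.000e+00  6.000e-04 -1.000e+00]] [-0.6 -1.3  8.2] 0.015816493165170795 8.000643790401227 [-0.64 -0.01  0.5   2.15  0.01  1.   -0.07]
[291, 232, 58, 12, 654] c [319.4 237.7] rect [319.5 237.5] [11. 57.] 90.0
[278, 246, 84, 62, 3819] c [319.2 271.8] rect [319.5 276.5] [61. 83.] 90.0
[258, 292, 14, 68, 521] c [263.2 325.5] rect [264.3 325.5] [12.3 67.1] 1.5
[369, 292, 13, 68, 524] c [376.2 325.6] rect [375.3 325.5] [67.1 11.7] 88.7
[100, 370, 434, 21, 6508] c [333.3 381.6] rect [316.5 380.2] [ 19.8 433. ] 89.7
red ref
[291, 235, 57, 14, 756] c [318.9 241.7] rect [319.  241.5] [13. 56.] 90.0
[278, 251, 83, 57, 3357] c [318.9 273.5] rect [319. 279.] [56. 82.] 90.0
```

>>> move_arm(
  steps=[
    {"dx":0,"dy":0,"dz":0,"spin":0},
    {"dx":0,"dy":0,"dz":0,"spin":0},
    {"dx":0,"dy":0,"dz":0,"spin":0},
    {"dx":0,"dy":0,"dz":0,"spin":0},
    {"dx":0,"dy":0,"dz":0,"spin":0},
  ],
  claw=4,
)

```text
time: 32.9
ee_pos: [0.4198, 0.0147, 0.2707]
eef_rot: [0.679, 0.734, -0.0, -0.0]
ft_force: [-0.5, 0.8, 1.0]
width: 0.0388
grip_force: 0.0
```

>>> move_arm(
  steps=[
    {"dx":0,"dy":0,"dz":-2,"spin":0},
    {"dx":0,"dy":0,"dz":-3,"spin":0},
    {"dx":0,"dy":0,"dz":-3,"spin":0},
    {"dx":0,"dy":0,"dz":-2,"spin":0},
    {"dx":-3,"dy":0,"dz":0,"spin":0},
    {"dx":-3,"dy":0,"dz":0,"spin":0},
    {"dx":-1,"dy":0,"dz":0,"spin":0},
    {"dx":0,"dy":0,"dz":0,"spin":0},
  ],
)

```text
time: 33.7
ee_pos: [0.4252, -0.0562, 0.3708]
eef_rot: [0.68, 0.733, 0.0, -0.0]
ft_force: [-1.0, 0.8, -0.3]
width: 0.0398
grip_force: 0.0
```

```bash
cat >> h.py <<'E'
def standing(col,fn,yaw):
    snap('wrist',fn); m=cmask(cv2.imread('pics/'+fn),col); m[280:]=0; comps(m,300)
    n,l,s,c=cv2.connectedComponentsWithStats(m.astype('u1')); i=1+np.argmin(np.hypot(c[1:,0]-320,c[1:,1]-160)+1e3*(s[1:,4]<800))
    u,v=s[i,0]+(s[i,2]-1)/2,s[i,1]+(s[i,3]-1)/2; p=back('wrist',u,v,.08); print('centre',u,v,p); go([p[0],p[1],.103],yaw)
E
python3 -c "
from h import *
standing('yellow','w16.png',94.4)"
```

```text
[291, 119, 58, 60, 3436] c [319.7 148.3] rect [319.5 148.5] [57. 59.] 0.0
centre 319.5 148.5 [0.41847896 0.00981276 0.08      ]
t 33.75 spin 0.0 d cm [ 6.51 -0.18 10.37] F [-1.1  0.8  0.1] w 0.0397 g 0.0 gp [ 0.4252 -0.055   0.2067]
```

>>> move_arm(
  steps=[
    {"dx":3,"dy":0,"dz":0,"spin":0},
    {"dx":3.5,"dy":0,"dz":0,"spin":0},
    {"dx":0,"dy":0,"dz":2.5,"spin":0},
    {"dx":0,"dy":0,"dz":3,"spin":0},
    {"dx":0,"dy":0,"dz":2.5,"spin":0},
    {"dx":0,"dy":0,"dz":1.5,"spin":0},
    {"dx":0,"dy":0,"dz":0.9,"spin":0},
    {"dx":0,"dy":0,"dz":0,"spin":0},
    {"dx":0,"dy":0,"dz":0,"spin":0},
  ],
)

```text
time: 34.65
ee_pos: [0.4204, 0.0102, 0.2673]
eef_rot: [0.679, 0.734, 0.0, 0.0]
ft_force: [-0.3, 0.4, 0.6]
width: 0.04
grip_force: 0.0
```

>>> move_arm(
  steps=[
    {"dx":0,"dy":0,"dz":0,"spin":0},
    {"dx":0,"dy":0,"dz":0,"spin":0},
    {"dx":0,"dy":0,"dz":0,"spin":0},
    {"dx":0,"dy":0,"dz":0,"spin":0},
    {"dx":0,"dy":0,"dz":0,"spin":0},
    {"dx":0,"dy":0,"dz":0,"spin":0},
    {"dx":0,"dy":0,"dz":0,"spin":0},
  ],
  claw=0.8,
  squeeze=35,
)

```text
time: 35.35
ee_pos: [0.4204, 0.0097, 0.2671]
eef_rot: [0.679, 0.734, 0.0, 0.0]
ft_force: [-0.8, -0.4, 6.0]
width: 0.0156
grip_force: 35.0
```

>>> move_arm(
  steps=[
    {"dx":0,"dy":0,"dz":-1,"spin":0},
    {"dx":0,"dy":0,"dz":-2,"spin":0},
    {"dx":0,"dy":0,"dz":-3,"spin":0},
    {"dx":0,"dy":0,"dz":-3,"spin":0},
    {"dx":0,"dy":0,"dz":-3,"spin":0},
    {"dx":0,"dy":0,"dz":0,"spin":0.087},
    {"dx":0,"dy":0,"dz":0,"spin":0},
  ],
)

```text
time: 36.05
ee_pos: [0.4201, 0.0095, 0.3875]
eef_rot: [0.711, 0.703, 0.0, 0.0]
ft_force: [-0.7, 0.5, -3.5]
width: 0.0155
grip_force: 35.0
```

Run:
```python
from h import *
go([.6328,.2173-.062,.221],89.4)
```

```text
t 36.05 spin -0.0 d cm [14.8  21.12  0.25] F [-0.7  0.5 -3.5] w 0.0155 g 35.0 gp [0.4201 0.0095 0.2235]
```

>>> move_arm(
  steps=[
    {"dx":2,"dy":2,"dz":0,"spin":0},
    {"dx":2,"dy":2,"dz":0,"spin":0},
    {"dx":2,"dy":2,"dz":0,"spin":0},
    {"dx":2,"dy":2,"dz":0,"spin":0},
    {"dx":2,"dy":2,"dz":0,"spin":0},
    {"dx":2,"dy":2,"dz":0,"spin":0},
    {"dx":1.5,"dy":2.5,"dz":0,"spin":0},
    {"dx":1.3,"dy":2.5,"dz":0,"spin":0},
    {"dx":0,"dy":2.5,"dz":0,"spin":0},
    {"dx":0,"dy":1.6,"dz":0,"spin":0},
    {"dx":0,"dy":0,"dz":0,"spin":0},
    {"dx":0,"dy":0,"dz":0,"spin":0},
  ],
)

```text
time: 37.25
ee_pos: [0.6322, 0.1556, 0.3856]
eef_rot: [0.71, 0.704, -0.001, -0.0]
ft_force: [-0.2, 0.8, -3.7]
width: 0.0157
grip_force: 35.0
```

Run:
```python
from h import *
print('red ref'); comps(cmask(cv2.imread('pics/w12.png'),'red'),300)
snap('wrist','w17.png'); a=cv2.imread('pics/w17.png'); m=cmask(a,'yellow'); comps(m,300); go([.6328,.2173,.221],89.4)
# dark bore bounds
g=cv2.cvtColor(a,cv2.COLOR_BGR2GRAY); np.set_printoptions(linewidth=250)
print(g[145,285:365]); print(g[90:235,323])
r=cv2.cvtColor(cv2.imread('pics/w12.png'),cv2.COLOR_BGR2GRAY); print(r[150,285:365]); print(r[90:235,323])
```

```text
red ref
[254, 89, 31, 122, 3405] c [269.5 148.7] rect [270.  149.5] [121.9  28.8] 88.1
[361, 90, 34, 122, 3440] c [377.1 149.7] rect [377.5 150.5] [ 29.  122.1] 2.2
[290, 228, 60, 17, 938] c [319.9 236.3] rect [319.5 236. ] [16. 59.] 90.0
[277, 249, 86, 58, 3597] c [319.4 271.9] rect [319.5 277.5] [57. 85.] 90.0
[254, 89, 31, 122, 3444] c [269.6 148.7] rect [269.3 149.5] [121.6  29. ] 88.8
[362, 89, 33, 122, 3457] c [377.1 148.7] rect [377.2 149.5] [ 29.1 122.2] 2.3
[290, 228, 60, 17, 950] c [319.7 236.2] rect [319.5 236. ] [16. 59.] 90.0
[277, 248, 86, 60, 3712] c [319.4 272.1] rect [319.5 277.5] [59. 85.] 90.0
[259, 292, 14, 67, 513] c [263.7 325.1] rect [264.8 325. ] [12.4 66.2] 2.8
[368, 292, 13, 67, 504] c [375.5 324.8] rect [374.4 325. ] [66.1 11.8] 88.5
[99, 371, 427, 20, 6169] c [327.5 381.7] rect [312.  380.3] [ 18.4 426. ] 89.9
t 37.3 spin 0.002 d cm [6.16 0.02 0.1 ] F [ 0.1  0.8 -4. ] w 0.016 g 35.0 gp [0.6319 0.1557 0.222 ]
[193 194 193 193 193 193 193 161 111  99 100  99  99  91  69  65  64  63  63  62  62  62  61  62  62  62  61  61  61  60  60  59  60  60  60  60  58  
[... 963 characters left out ...]
55  56  55  56  54  55  56  55  55  55  55
  74  98 102 103 103 102 102 115 151 156 156 156 156 157 156 156 127 101]
[207 207 207 207 207 208 207 207 207 207 184 157 157 158 157 157 157 157 158 158 158 157 157 156 157 190 207 207 207 207 180 144 145 145 144 119  75  58  57  57  58  57  56  57  58  57  57  58  58  59  58  57  57  57  57  58  58  58  57  57  57  56
  57  57  57  57  57  57  58  57  58  57  59  58  58  57  58  58  58  58  58  57  58  57  57  66 102 118 118 117 118 118 118 124 145 156 156 156 156 156 156 156 156 156 156 155 155 155 155 155 155 155 155 155 155 155 155 155 155 155 155 155 154 155
 155 155 154 150 147 147 148 136  95  48 115 157 168 128  58  72  78  79  78  78  78]
```

The view matches the red case to within a pixel, so the same correction applies.

>>> move_arm(
  steps=[
    {"dx":2,"dy":0.1,"dz":0,"spin":0},
    {"dx":2,"dy":0.1,"dz":0,"spin":0},
    {"dx":1.5,"dy":0,"dz":0,"spin":0},
    {"dx":0.87,"dy":0,"dz":0,"spin":0},
    {"dx":0,"dy":0,"dz":1,"spin":0},
    {"dx":0,"dy":0,"dz":0.8,"spin":0},
    {"dx":0,"dy":0,"dz":0.5,"spin":0},
    {"dx":0,"dy":0,"dz":0.4,"spin":0},
    {"dx":0,"dy":0,"dz":0.3,"spin":0},
    {"dx":0,"dy":0,"dz":0.3,"spin":0},
    {"dx":0,"dy":0,"dz":0.3,"spin":0},
    {"dx":0,"dy":0,"dz":0,"spin":0},
  ],
)

```text
time: 38.5
ee_pos: [0.635, 0.2194, 0.3504]
eef_rot: [0.71, 0.704, -0.0, -0.0]
ft_force: [-0.1, 0.6, -3.7]
width: 0.0155
grip_force: 35.0
```

>>> move_arm(
  steps=[
    {"dx":0,"dy":0,"dz":0.8,"spin":0},
    {"dx":0,"dy":0,"dz":0.8,"spin":0},
    {"dx":0,"dy":0,"dz":0.8,"spin":0},
    {"dx":0,"dy":0,"dz":0.8,"spin":0},
    {"dx":0,"dy":0,"dz":0.8,"spin":0},
    {"dx":0,"dy":0,"dz":0.8,"spin":0},
    {"dx":0,"dy":0,"dz":0.8,"spin":0},
    {"dx":0,"dy":0,"dz":0.8,"spin":0},
    {"dx":0,"dy":0,"dz":0.5,"spin":0},
    {"dx":0,"dy":0,"dz":0.3,"spin":0},
    {"dx":0,"dy":0,"dz":0.2,"spin":0},
    {"dx":0,"dy":0,"dz":0,"spin":0},
  ],
)

```text
time: 39.7
ee_pos: [0.6353, 0.2194, 0.2772]
eef_rot: [0.71, 0.704, 0.0, 0.0]
ft_force: [1.1, -0.1, -4.5]
width: 0.0155
grip_force: 35.0
```

>>> move_arm(
  steps=[
    {"dx":0,"dy":0,"dz":0.15,"spin":0},
    {"dx":0,"dy":0,"dz":0.1,"spin":0},
    {"dx":0,"dy":0,"dz":0,"spin":0},
  ],
)

```text
time: 40.0
ee_pos: [0.6355, 0.2193, 0.2772]
eef_rot: [0.71, 0.704, 0.001, 0.0]
ft_force: [-7.2, -1.3, 15.3]
width: 0.0161
grip_force: 35.1
```

>>> move_arm(
  steps=[
    {"dx":0,"dy":0,"dz":0,"spin":0},
    {"dx":0,"dy":0,"dz":0,"spin":0},
    {"dx":0,"dy":0,"dz":0,"spin":0},
    {"dx":0,"dy":0,"dz":0,"spin":0},
  ],
  claw=4,
)

```text
time: 40.4
ee_pos: [0.6352, 0.2195, 0.2743]
eef_rot: [0.71, 0.704, 0.0, 0.0]
ft_force: [0.6, 0.4, 0.6]
width: 0.0368
grip_force: 0.0
```

>>> move_arm(
  steps=[
    {"dx":0,"dy":0,"dz":-2,"spin":0},
    {"dx":0,"dy":0,"dz":-4,"spin":0},
    {"dx":0,"dy":0,"dz":-4,"spin":0},
    {"dx":-3,"dy":0,"dz":0,"spin":0},
    {"dx":-3,"dy":0,"dz":0,"spin":0},
    {"dx":0,"dy":0,"dz":0,"spin":0},
  ],
)

```text
time: 41.0
ee_pos: [0.6351, 0.154, 0.375]
eef_rot: [0.713, 0.702, -0.0, 0.001]
ft_force: [0.2, -0.6, 0.9]
width: 0.0402
grip_force: 0.0
```

Run:
```python
from h import *
snap('wrist','w18.png'); a=cv2.imread('pics/w18.png'); m=cmask(a,'yellow'); m[240:]=0; comps(m)
y=np.radians(-101); d=np.array([np.cos(y),np.sin(y)]); p=np.array([.4133,.1519])+.103*d; go([*p,.15],79)
```

```text
[357, 83, 34, 128, 3746] c [372.8 146.2] rect [372.3 147. ] [ 30.4 127.2] 2.3
[243, 84, 35, 127, 3750] c [260.8 146.2] rect [261.2 146.9] [127.5  30.4] 87.1
[288, 118, 60, 62, 3628] c [318.  148.5] rect [317.5 148.5] [61. 59.] 90.0
t 41.05 spin 0.179 d cm [-15.   -21.66   6.07] F [ 0.5  0.1 -0.3] w 0.04 g 0.0 gp [0.6349 0.1567 0.2107]
```

Yellow is home with the same signature as red. Next is blue.

>>> move_arm(
  steps=[
    {"dx":0,"dy":0,"dz":0,"spin":0.09},
    {"dx":0,"dy":0,"dz":0,"spin":0.089},
    {"dx":-1.5,"dy":-2.2,"dz":0,"spin":0},
    {"dx":-1.5,"dy":-2.2,"dz":0,"spin":0},
    {"dx":-1.5,"dy":-2.2,"dz":0,"spin":0},
    {"dx":-1.5,"dy":-2.2,"dz":0,"spin":0},
    {"dx":-1.5,"dy":-2.2,"dz":0,"spin":0},
    {"dx":-1.5,"dy":-2.2,"dz":1,"spin":0},
    {"dx":-1.5,"dy":-2.2,"dz":1,"spin":0},
    {"dx":-1.5,"dy":-2.2,"dz":2,"spin":0},
    {"dx":-1.5,"dy":-2.2,"dz":2,"spin":0},
    {"dx":-1.5,"dy":-1.8,"dz":0,"spin":0},
  ],
  claw=5,
)

```text
time: 42.25
ee_pos: [0.3924, 0.0528, 0.3122]
eef_rot: [0.77, 0.638, -0.002, -0.001]
ft_force: [-0.2, -0.1, 0.7]
width: 0.0504
grip_force: 0.0
```

>>> move_arm(
  steps=[
    {"dx":0,"dy":0,"dz":0,"spin":0},
    {"dx":0,"dy":0,"dz":0,"spin":0},
  ],
)

```text
time: 42.45
ee_pos: [0.3946, 0.0531, 0.3148]
eef_rot: [0.77, 0.638, 0.001, -0.0]
ft_force: [-0.3, 0.9, 0.3]
width: 0.0499
grip_force: 0.0
```

```bash
python3 -c "
from h import *
lying('blue',(.4133,.1519),-101,'w19.png')"
```

```text
[240, 166, 47, 56, 2540] c [263.2 193.8] rect [263.  193.5] [55. 46.] 90.0
[236, 177, 61, 107, 1776] c [269.6 246.8] rect [270.3 226.2] [ 57.2 109. ] 22.6
pred tip [320.45490381 256.35050445] collar L/R near corners [array([349.9, 217.5]), array([291.6, 217.2])] foot [array([353.1,  93. ]), array([289.9,  92.6])]
t 42.5 spin 0.005 d cm [-0.26 -0.08 12.69] F [ 0.2 -0.1  1.1] w 0.0498 g 0.0 gp [0.395  0.0532 0.1509]
```

The blue module has been knocked aside (its label is at (263,194) instead of (321,149)), so I'll look.

View pics/w19.png

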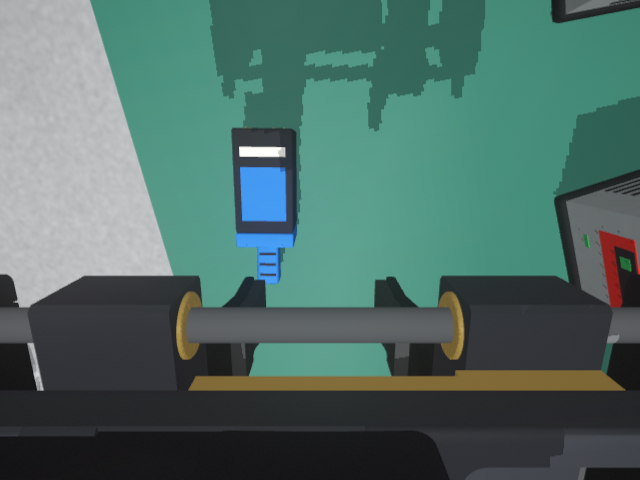

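Blue lies with its foot edge mid at about (264,128), its collar near edge at (266,246) and its handle tip at (269,283).

Run:
```python
from h import *
f=back('wrist',264.5,128,.04);c=back('wrist',266.5,246,.038);t=back('wrist',269,282,.024)
print(f,c,t,[np.degrees(np.arctan2(*(q-f)[1::-1])) for q in (c,t)],np.linalg.norm((c-f)[:2]),np.linalg.norm((t-f)[:2]))
y=np.radians(-102);d=np.array([np.cos(y),np.sin(y)]);p=t[:2]-.009*d;print(p,np.linalg.norm(p)); go([*p,.024],78)
```

```text
[0.37308813 0.1377815  0.04      ] [0.35657832 0.05995667 0.038     ] [0.34950889 0.02864215 0.024     ] [np.float64(-101.97719763976352), np.float64(-102.19121076205379)] 0.0795567594321419 0.11165741549356116
[0.35138009 0.03744548] 0.353369684738073
t 42.5 spin 0.022 d cm [-2.45 -3.94 12.69] F [ 0.2 -0.1  1.1] w 0.0498 g 0.0 gp [0.395  0.0532 0.1509]
```

>>> move_arm(
  steps=[
    {"dx":-0.6,"dy":-0.9,"dz":0,"spin":0.02},
    {"dx":-0.6,"dy":-0.9,"dz":0,"spin":0},
    {"dx":-0.6,"dy":-0.9,"dz":0,"spin":0},
    {"dx":-0.6,"dy":-1.1,"dz":0,"spin":0},
    {"dx":0,"dy":0,"dz":2,"spin":0},
    {"dx":0,"dy":0,"dz":2,"spin":0},
    {"dx":0,"dy":0,"dz":0,"spin":0},
    {"dx":0,"dy":0,"dz":0,"spin":0},
  ],
)

```text
time: 43.3
ee_pos: [0.352, 0.0365, 0.2747]
eef_rot: [0.777, 0.63, -0.0, -0.0]
ft_force: [0.2, 0.1, -0.1]
width: 0.0501
grip_force: 0.0
```

Run:
```python
from h import *
go([.353,.0375,.024],78); st()
snap('wrist','w20.png'); comps(cmask(cv2.imread('pics/w20.png'),'blue'))
```

```text
t 43.3 spin 0.001 d cm [0.12 0.07 8.67] F [ 0.2  0.1 -0.1] w 0.0501 g 0.0 gp [0.352  0.0365 0.1107]
43.3 [0.352  0.0365 0.2747] 
 [[ 2.066e-01  9.784e-01 -5.000e-04]
 [ 9.784e-01 -2.066e-01 -1.000e-04]
 [-2.000e-04 -5.000e-04 -1.000e+00]] [ 0.2  0.1 -0.1] 0.05011336298106069 0.0 [-0.73 -0.2   0.46  2.29  0.1   1.03 -0.54]
[291, 124, 57, 69, 3826] c [319.4 157.6] rect [319. 158.] [68. 56.] 90.0
[285, 205, 70, 65, 2320] c [319.8 229. ] rect [319.9 237.3] [63.6 69. ] 89.1
```

>>> move_arm(
  steps=[
    {"dx":0.1,"dy":0,"dz":1.5,"spin":0},
    {"dx":0,"dy":0,"dz":1.5,"spin":0},
    {"dx":0,"dy":0,"dz":1.5,"spin":0},
    {"dx":0,"dy":0,"dz":1.5,"spin":0},
    {"dx":0,"dy":0,"dz":1.5,"spin":0},
    {"dx":0,"dy":0,"dz":0.8,"spin":0},
    {"dx":0,"dy":0,"dz":0.3,"spin":0},
    {"dx":0,"dy":0,"dz":0,"spin":0},
    {"dx":0,"dy":0,"dz":0,"spin":0},
  ],
)

```text
time: 44.25
ee_pos: [0.3528, 0.0377, 0.1889]
eef_rot: [0.777, 0.63, 0.0, 0.0]
ft_force: [0.5, 0.1, -0.4]
width: 0.05
grip_force: 0.0
```

Run:
```python
from h import *
go([.353,.0375,.024],78); st()
```

```text
t 44.25 spin 0.001 d cm [-0.02  0.02  0.09] F [ 0.5  0.1 -0.4] w 0.05 g 0.0 gp [0.3528 0.0377 0.0249]
44.25 [0.3528 0.0377 0.1889] 
 [[ 2.065e-01  9.784e-01  8.000e-04]
 [ 9.784e-01 -2.065e-01  5.000e-04]
 [ 7.000e-04  7.000e-04 -1.000e+00]] [ 0.5  0.1 -0.4] 0.04998809175246747 0.0 [-0.74 -0.01  0.51  2.37  0.01  0.78 -0.44]
```

>>> move_arm(
  steps=[
    {"dx":0,"dy":0,"dz":0,"spin":0},
    {"dx":0,"dy":0,"dz":0,"spin":0},
    {"dx":0,"dy":0,"dz":0,"spin":0},
    {"dx":0,"dy":0,"dz":0,"spin":0},
    {"dx":0,"dy":0,"dz":0,"spin":0},
    {"dx":0,"dy":0,"dz":0,"spin":0},
    {"dx":0,"dy":0,"dz":0,"spin":0},
    {"dx":0,"dy":0,"dz":0,"spin":0},
  ],
  claw=0.8,
  squeeze=8,
)

```text
time: 45.05
ee_pos: [0.3525, 0.0376, 0.1883]
eef_rot: [0.777, 0.63, -0.0, -0.0]
ft_force: [-1.2, 0.3, 2.4]
width: 0.0159
grip_force: 8.0
```

>>> move_arm(
  steps=[
    {"dx":0.35,"dy":0,"dz":-1.33,"spin":0},
    {"dx":0.52,"dy":0,"dz":-1.27,"spin":0},
    {"dx":0.68,"dy":0,"dz":-1.19,"spin":0},
    {"dx":0.83,"dy":0,"dz":-1.09,"spin":0},
    {"dx":0.97,"dy":0,"dz":-0.97,"spin":0},
    {"dx":1.09,"dy":0,"dz":-0.84,"spin":0},
    {"dx":1.19,"dy":0,"dz":-0.69,"spin":0},
    {"dx":1.27,"dy":0,"dz":-0.53,"spin":0},
    {"dx":1.32,"dy":0,"dz":-0.36,"spin":0},
    {"dx":1.36,"dy":0,"dz":-0.19,"spin":0},
    {"dx":0,"dy":0,"dz":0,"spin":0},
    {"dx":0,"dy":0,"dz":0,"spin":0},
  ],
)

```text
time: 46.25
ee_pos: [0.3725, 0.1317, 0.2729]
eef_rot: [0.776, 0.63, 0.0, 0.0]
ft_force: [-0.5, 1.1, 1.2]
width: 0.0157
grip_force: 8.0
```

>>> move_arm(
  steps=[
    {"dx":0.7,"dy":0,"dz":-0.1,"spin":0},
    {"dx":0.7,"dy":0,"dz":0,"spin":0},
    {"dx":0.7,"dy":0,"dz":0.05,"spin":0},
    {"dx":0.6,"dy":0,"dz":0.1,"spin":0},
    {"dx":0.4,"dy":0,"dz":0.1,"spin":0},
    {"dx":0.3,"dy":0,"dz":0,"spin":0},
    {"dx":0.2,"dy":0,"dz":0,"spin":0},
    {"dx":0,"dy":0,"dz":0,"spin":0},
  ],
)

```text
time: 47.05
ee_pos: [0.3799, 0.1671, 0.2717]
eef_rot: [0.777, 0.63, 0.0, -0.0]
ft_force: [-0.9, 1.1, 4.1]
width: 0.016
grip_force: 8.0
```

Run:
```python
from h import *
st(); snap('wrist','w21.png'); comps(cmask(cv2.imread('pics/w21.png'),'blue'))
```

```text
47.05 [0.3799 0.1671 0.2717] 
 [[ 2.061e-01  9.785e-01  6.000e-04]
 [ 9.785e-01 -2.061e-01  6.000e-04]
 [ 7.000e-04  4.000e-04 -1.000e+00]] [-0.9  1.1  4.1] 0.015994720813239726 8.001583663943848 [-0.87 -0.02  0.35  2.16  0.01  1.   -0.73]
[290, 216, 60, 21, 1177] c [319.4 226.3] rect [319.5 226. ] [20. 59.] 90.0
[277, 242, 85, 66, 4219] c [319.2 268.7] rect [319.  274.5] [65. 84.] 90.0
```

>>> move_arm(
  steps=[
    {"dx":0.3,"dy":0,"dz":0,"spin":0},
    {"dx":0.2,"dy":0,"dz":0.05,"spin":0},
    {"dx":0,"dy":0,"dz":0,"spin":0},
  ],
)

```text
time: 47.4
ee_pos: [0.3808, 0.1717, 0.271]
eef_rot: [0.777, 0.63, 0.0, -0.0]
ft_force: [-0.7, 0.8, 4.1]
width: 0.0157
grip_force: 8.0
```

>>> move_arm(
  steps=[
    {"dx":0,"dy":0,"dz":0,"spin":0},
    {"dx":0,"dy":0,"dz":0,"spin":0},
    {"dx":0,"dy":0,"dz":0,"spin":0},
    {"dx":0,"dy":0,"dz":0,"spin":0},
    {"dx":0,"dy":0,"dz":0,"spin":0},
  ],
  claw=4,
)

```text
time: 47.9
ee_pos: [0.3807, 0.1714, 0.2709]
eef_rot: [0.777, 0.63, -0.0, -0.0]
ft_force: [0.5, -0.5, -0.1]
width: 0.0386
grip_force: 0.0
```

>>> move_arm(
  steps=[
    {"dx":0,"dy":0,"dz":-2,"spin":0},
    {"dx":0,"dy":0,"dz":-3,"spin":0},
    {"dx":0,"dy":0,"dz":-3,"spin":0},
    {"dx":0,"dy":0,"dz":-2,"spin":0},
    {"dx":-3,"dy":0,"dz":0,"spin":0},
    {"dx":-3,"dy":0,"dz":0,"spin":0},
    {"dx":-1,"dy":0,"dz":0,"spin":0},
    {"dx":0,"dy":0,"dz":0,"spin":0},
  ],
)

```text
time: 48.7
ee_pos: [0.3662, 0.102, 0.371]
eef_rot: [0.777, 0.629, 0.0, -0.0]
ft_force: [-0.1, 0.7, 0.1]
width: 0.0398
grip_force: 0.0
```

```bash
python3 -c "
from h import *
standing('blue','w22.png',78.1)"
```

```text
[290, 105, 59, 60, 3459] c [318.9 134.3] rect [319.  134.5] [58. 59.] -0.0
centre 319.0 134.5 [0.38005918 0.17624819 0.08      ]
t 48.75 spin -0.001 d cm [ 7.45 -0.16 10.41] F [0.5 0.3 0.4] w 0.04 g 0.0 gp [0.3663 0.103  0.2071]
```

Standing square. Re-grasp and carry to the blue dock.

>>> move_arm(
  steps=[
    {"dx":3.5,"dy":0,"dz":0,"spin":0},
    {"dx":3.9,"dy":0,"dz":0,"spin":0},
    {"dx":0,"dy":0,"dz":2.5,"spin":0},
    {"dx":0,"dy":0,"dz":3,"spin":0},
    {"dx":0,"dy":0,"dz":2.5,"spin":0},
    {"dx":0,"dy":0,"dz":1.5,"spin":0},
    {"dx":0,"dy":0,"dz":0.9,"spin":0},
    {"dx":0,"dy":0,"dz":0,"spin":0},
    {"dx":0,"dy":0,"dz":0,"spin":0},
  ],
)

```text
time: 49.65
ee_pos: [0.3818, 0.1759, 0.2674]
eef_rot: [0.777, 0.63, 0.0, 0.0]
ft_force: [-0.7, -0.3, 0.1]
width: 0.0399
grip_force: 0.0
```

>>> move_arm(
  steps=[
    {"dx":0,"dy":0,"dz":0,"spin":0},
    {"dx":0,"dy":0,"dz":0,"spin":0},
    {"dx":0,"dy":0,"dz":0,"spin":0},
    {"dx":0,"dy":0,"dz":0,"spin":0},
    {"dx":0,"dy":0,"dz":0,"spin":0},
    {"dx":0,"dy":0,"dz":0,"spin":0},
    {"dx":0,"dy":0,"dz":0,"spin":0},
  ],
  claw=0.8,
  squeeze=35,
)

```text
time: 50.35
ee_pos: [0.3817, 0.1755, 0.2672]
eef_rot: [0.777, 0.63, 0.0, -0.0]
ft_force: [-2.1, -0.4, 5.8]
width: 0.0157
grip_force: 35.0
```

>>> move_arm(
  steps=[
    {"dx":0,"dy":0,"dz":-1,"spin":0},
    {"dx":0,"dy":0,"dz":-2,"spin":0},
    {"dx":0,"dy":0,"dz":-3,"spin":0},
    {"dx":0,"dy":0,"dz":-3,"spin":0},
    {"dx":0,"dy":0,"dz":-3,"spin":0},
    {"dx":0,"dy":0,"dz":0,"spin":-0.14},
    {"dx":0,"dy":0,"dz":0,"spin":-0.147},
    {"dx":0,"dy":0,"dz":0,"spin":0},
  ],
)

```text
time: 51.15
ee_pos: [0.3814, 0.1751, 0.3872]
eef_rot: [0.678, 0.735, -0.0, -0.0]
ft_force: [-0.8, -0.2, -3.5]
width: 0.0161
grip_force: 35.0
```

Run:
```python
from h import *
a=np.radians(94.9)
go([.6236-.062*np.cos(a),-.1775-.062*np.sin(a),.221],94.9)
go([.45,-.0,.221],94.9)
```

```text
t 51.15 spin -0.004 d cm [-43.4   21.12   0.22] F [-0.8 -0.2 -3.5] w 0.0161 g 35.0 gp [0.3814 0.1751 0.2232]
t 51.15 spin -0.004 d cm [-18.03   5.34   0.22] F [-0.8 -0.2 -3.5] w 0.0161 g 35.0 gp [0.3814 0.1751 0.2232]
```

>>> move_arm(
  steps=[
    {"dx":-3.1,"dy":1.5,"dz":0,"spin":0},
    {"dx":-3.1,"dy":1.5,"dz":0,"spin":0},
    {"dx":-3.1,"dy":1.5,"dz":0,"spin":0},
    {"dx":-3.1,"dy":1.5,"dz":0,"spin":0},
    {"dx":-3.1,"dy":1.5,"dz":0,"spin":0},
    {"dx":-3.1,"dy":1.5,"dz":0,"spin":0},
    {"dx":-3.1,"dy":1.5,"dz":0,"spin":0},
    {"dx":-3.1,"dy":1.5,"dz":0,"spin":0},
    {"dx":-3.1,"dy":1.5,"dz":0,"spin":0},
    {"dx":-3.1,"dy":1.5,"dz":0,"spin":0},
    {"dx":0,"dy":0,"dz":0,"spin":0},
  ],
)

```text
time: 52.25
ee_pos: [0.5561, -0.126, 0.3865]
eef_rot: [0.682, 0.731, -0.001, 0.001]
ft_force: [-0.6, 0.5, -2.6]
width: 0.0155
grip_force: 35.0
```

>>> move_arm(
  steps=[
    {"dx":-3.1,"dy":1.5,"dz":0,"spin":0},
    {"dx":-3.1,"dy":1.5,"dz":0,"spin":0},
    {"dx":-3.1,"dy":1.5,"dz":0,"spin":0},
    {"dx":-3.1,"dy":1.6,"dz":0,"spin":0},
    {"dx":0,"dy":0,"dz":0,"spin":0},
    {"dx":0,"dy":0,"dz":0,"spin":0},
  ],
)

```text
time: 52.85
ee_pos: [0.6261, -0.2411, 0.386]
eef_rot: [0.68, 0.733, -0.001, -0.001]
ft_force: [-0.3, -0.2, -3.3]
width: 0.0158
grip_force: 35.0
```

Run:
```python
from h import *
snap('wrist','w23.png'); a=cv2.imread('pics/w23.png'); comps(cmask(a,'blue'),300); go([.6236,-.1775,.221],94.9)
g=cv2.cvtColor(a,cv2.COLOR_BGR2GRAY); print(g[150,285:365].tolist()); print(g[110:190,323].tolist())
```

```text
[364, 85, 31, 123, 3456] c [378.5 144.7] rect [378.9 146. ] [ 29.1 122.4] 0.8
[254, 87, 34, 122, 3409] c [271.  146.6] rect [270.5 147.5] [122.   29.1] 88.0
[290, 228, 61, 16, 893] c [319.9 235.7] rect [320.  235.5] [60. 15.] 0.0
[277, 248, 86, 60, 3722] c [319.5 271.7] rect [319.5 277.5] [59. 85.] 90.0
t 52.9 spin -0.009 d cm [6.26 0.28 0.13] F [ 0.1  0.3 -2.6] w 0.0157 g 35.0 gp [ 0.6261 -0.2401  0.2223]
[154, 196, 200, 201, 200, 200, 200, 201, 201, 148, 105, 99, 99, 98, 99, 66, 55, 55, 54, 55, 54, 55, 54, 54, 54, 54, 54, 54, 53, 54, 54, 53, 52, 53, 53, 53, 52, 53, 52, 52, 52, 52, 52, 53, 52, 52, 53, 52, 52, 52, 53, 52, 51, 52, 52, 52, 52, 51, 52, 51, 52, 52, 52, 70, 93, 96, 96, 96, 96, 96, 96, 132, 147, 149, 149, 149, 149, 149, 149, 141]
[200, 199, 199, 199, 199, 199, 178, 146, 138, 139, 139, 137, 114, 70, 53, 53, 52, 53, 53, 54, 53, 52, 53, 52, 53, 53, 52, 53, 54, 53, 53, 54, 52, 52, 53, 53, 53, 53, 52, 52, 52, 52, 53, 52, 52, 53, 53, 53, 53, 52, 52, 53, 52, 53, 53, 53, 53, 54, 53, 54, 53, 53, 53, 92, 110, 111, 111, 111, 111, 111, 129, 144, 148, 148, 149, 148, 148, 149, 148, 148]
```

>>> move_arm(
  steps=[
    {"dx":2,"dy":0.15,"dz":0,"spin":0},
    {"dx":2,"dy":0.15,"dz":0,"spin":0},
    {"dx":1.7,"dy":0,"dz":0,"spin":0},
    {"dx":0.85,"dy":0,"dz":0,"spin":0},
    {"dx":0,"dy":0,"dz":1,"spin":-0.018},
    {"dx":0,"dy":0,"dz":0.8,"spin":0},
    {"dx":0,"dy":0,"dz":0.5,"spin":0},
    {"dx":0,"dy":0,"dz":0.4,"spin":0},
    {"dx":0,"dy":0,"dz":0.3,"spin":0},
    {"dx":0,"dy":0,"dz":0.3,"spin":0},
    {"dx":0,"dy":0,"dz":0.3,"spin":0},
    {"dx":0,"dy":0,"dz":0,"spin":0},
  ],
)

```text
time: 54.1
ee_pos: [0.624, -0.1751, 0.3505]
eef_rot: [0.672, 0.741, -0.0, -0.0]
ft_force: [0.5, 0.4, -3.2]
width: 0.0154
grip_force: 35.0
```

>>> move_arm(
  steps=[
    {"dx":0,"dy":0,"dz":0.8,"spin":0},
    {"dx":0,"dy":0,"dz":0.8,"spin":0},
    {"dx":0,"dy":0,"dz":0.8,"spin":0},
    {"dx":0,"dy":0,"dz":0.8,"spin":0},
    {"dx":0,"dy":0,"dz":0.8,"spin":0},
    {"dx":0,"dy":0,"dz":0.8,"spin":0},
    {"dx":0,"dy":0,"dz":0.8,"spin":0},
    {"dx":0,"dy":0,"dz":0.8,"spin":0},
    {"dx":0,"dy":0,"dz":0.5,"spin":0},
    {"dx":0,"dy":0,"dz":0.3,"spin":0},
    {"dx":0,"dy":0,"dz":0.2,"spin":0},
    {"dx":0,"dy":0,"dz":0,"spin":0},
  ],
)

```text
time: 55.3
ee_pos: [0.6241, -0.1753, 0.2776]
eef_rot: [0.672, 0.741, 0.0, 0.0]
ft_force: [-0.6, -0.5, 1.0]
width: 0.0152
grip_force: 35.0
```

>>> move_arm(
  steps=[
    {"dx":0,"dy":0,"dz":0.15,"spin":0},
    {"dx":0,"dy":0,"dz":0.1,"spin":0},
    {"dx":0,"dy":0,"dz":0,"spin":0},
  ],
)

```text
time: 55.6
ee_pos: [0.6243, -0.176, 0.2773]
eef_rot: [0.672, 0.74, 0.001, 0.001]
ft_force: [-6.1, 0.4, 19.1]
width: 0.0157
grip_force: 35.1
```

Floored (19 N). Release, check, then go to the rocker.

>>> move_arm(
  steps=[
    {"dx":0,"dy":0,"dz":0,"spin":0},
    {"dx":0,"dy":0,"dz":0,"spin":0},
    {"dx":0,"dy":0,"dz":0,"spin":0},
    {"dx":0,"dy":0,"dz":0,"spin":0},
  ],
  claw=4,
)

```text
time: 56.0
ee_pos: [0.624, -0.175, 0.2742]
eef_rot: [0.672, 0.741, 0.0, -0.0]
ft_force: [-0.6, -0.2, 1.0]
width: 0.037
grip_force: 0.0
```

>>> move_arm(
  steps=[
    {"dx":0,"dy":0,"dz":-2,"spin":0},
    {"dx":0,"dy":0,"dz":-4,"spin":0},
    {"dx":0,"dy":0,"dz":-4,"spin":0},
    {"dx":-3,"dy":0,"dz":0,"spin":0},
    {"dx":-3,"dy":0,"dz":0,"spin":0},
    {"dx":0,"dy":0,"dz":0,"spin":0},
  ],
)

```text
time: 56.6
ee_pos: [0.6286, -0.2394, 0.3746]
eef_rot: [0.674, 0.739, -0.001, 0.001]
ft_force: [-0.8, 0.1, -0.4]
width: 0.0401
grip_force: 0.0
```

Run:
```python
from h import *
snap('wrist','w24.png'); a=cv2.imread('pics/w24.png'); m=cmask(a,'blue'); m[250:]=0; comps(m)
# rocker from the first top picture
t=cv2.imread('pics/top1.png'); h=cv2.cvtColor(t,cv2.COLOR_BGR2HSV)[250:300,155:205]; 
comps((h[...,1]>120)&(h[...,0]>50)&(h[...,0]<80)&(h[...,2]>110),5)
c=cv2.imread('pics/top1.png')[250:300,155:205]; cv2.imwrite('pics/m24.png',cv2.resize(c,(500,500),interpolation=cv2.INTER_CUBIC))
go([.53,.38,.2],95.5)
```

```text
[249, 84, 34, 127, 3744] c [266.  146.1] rect [266.1 147. ] [127.1  30.3] 88.0
[362, 84, 35, 128, 3770] c [378.2 146.7] rect [377.7 147.4] [ 30.4 128.4] 2.8
[292, 120, 60, 62, 3598] c [322.  150.8] rect [321.5 150.5] [61. 59.] 90.0
[13, 14, 17, 24, 277] c [21.  25.6] rect [21.  25.9] [13.9 22.6] 6.3
t 56.65 spin -0.003 d cm [62.39 -3.95  1.03] F [ 0.4  0.5 -0.3] w 0.0401 g 0.0 gp [ 0.6291 -0.2372  0.2103]
```

View pics/m24.png

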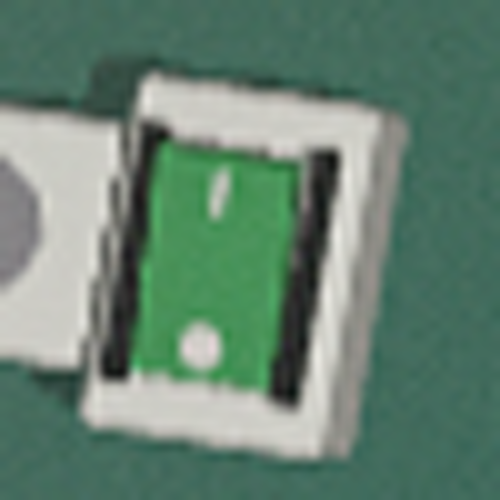

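The white bar is at about (220,193) in the 10x crop, i.e. top pixel (177,269.3). The rocker's long axis is turned about −8°.

Run:
```python
from h import *
snap('top','t25.png')
p=back('top',177,269.3,.058); e=back('top',178.3,265,.06); n=back('top',174.5,288.5,.045); print(p,e,n); go([p[0],p[1],.2],95.5)
```

```text
[0.53068581 0.39172597 0.058     ] [0.54265317 0.38802413 0.06      ] [0.47712614 0.40020958 0.045     ]
t 56.7 spin -0.0 d cm [63.38 -3.84  1.01] F [0.2 0.6 0.3] w 0.04 g 0.0 gp [ 0.6296 -0.2355  0.2101]
```

>>> move_arm(
  steps=[
    {"dx":3.3,"dy":-0.2,"dz":0,"spin":0},
    {"dx":3.3,"dy":-0.2,"dz":0,"spin":0},
    {"dx":3.3,"dy":-0.2,"dz":0,"spin":0},
    {"dx":3.3,"dy":-0.2,"dz":0,"spin":0},
    {"dx":3.3,"dy":-0.2,"dz":0,"spin":0},
    {"dx":3.3,"dy":-0.2,"dz":0,"spin":0},
    {"dx":3.3,"dy":-0.2,"dz":0,"spin":0},
    {"dx":3.3,"dy":-0.2,"dz":0,"spin":0},
    {"dx":3.3,"dy":-0.2,"dz":0,"spin":0},
    {"dx":3.3,"dy":-0.2,"dz":0,"spin":0},
    {"dx":3.3,"dy":-0.2,"dz":0,"spin":0},
    {"dx":3.3,"dy":-0.2,"dz":0,"spin":0},
  ],
  claw=0,
  squeeze=20,
)

```text
time: 57.9
ee_pos: [0.5666, 0.1597, 0.3744]
eef_rot: [0.671, 0.741, 0.0, -0.0]
ft_force: [1.0, 0.2, 0.6]
width: 0.0007
grip_force: 0.0
```

>>> move_arm(
  steps=[
    {"dx":3.3,"dy":-0.2,"dz":0,"spin":0},
    {"dx":3.3,"dy":-0.2,"dz":0,"spin":0},
    {"dx":3.3,"dy":-0.2,"dz":0,"spin":0},
    {"dx":3.3,"dy":-0.2,"dz":0,"spin":0},
    {"dx":3.3,"dy":-0.2,"dz":0,"spin":0},
    {"dx":3.3,"dy":-0.2,"dz":0,"spin":0},
    {"dx":3,"dy":-0.2,"dz":0,"spin":0},
    {"dx":0,"dy":0,"dz":0,"spin":-0.14},
    {"dx":0,"dy":0,"dz":0,"spin":-0.14},
    {"dx":0,"dy":0,"dz":0,"spin":-0.14},
    {"dx":0,"dy":0,"dz":0,"spin":-0.14},
    {"dx":0,"dy":0,"dz":0,"spin":-0.14},
  ],
)

```text
time: 59.1
ee_pos: [0.5305, 0.3837, 0.3742]
eef_rot: [0.374, 0.928, 0.0, -0.0]
ft_force: [0.4, 0.2, 0.1]
width: 0.0003
grip_force: 0.0
```

>>> move_arm(
  steps=[
    {"dx":0,"dy":0,"dz":0,"spin":-0.14},
    {"dx":0,"dy":0,"dz":0,"spin":-0.14},
    {"dx":0,"dy":0,"dz":0,"spin":-0.14},
    {"dx":0,"dy":0,"dz":0,"spin":-0.14},
    {"dx":0,"dy":0,"dz":0,"spin":-0.07},
    {"dx":0,"dy":0,"dz":0,"spin":0},
  ],
)

```text
time: 59.7
ee_pos: [0.5306, 0.3835, 0.3743]
eef_rot: [0.071, 0.998, 0.0, -0.0]
ft_force: [-1.1, 0.6, 0.2]
width: 0.0004
grip_force: 0.0
```

Run:
```python
from h import *
st(); go([.534,.391,.078],172)
```

```text
59.7 [0.5306 0.3835 0.3743] 
 [[-9.901e-01  1.407e-01 -6.000e-04]
 [ 1.407e-01  9.901e-01  4.000e-04]
 [ 7.000e-04  3.000e-04 -1.000e+00]] [-1.1  0.6  0.2] 0.0004286379131350591 0.0 [-0.94  0.42  0.33  1.43 -0.14  1.31  0.83]
t 59.7 spin -0.001 d cm [-0.23  0.79 13.23] F [-1.1  0.6  0.2] w 0.0004 g 0.0 gp [0.5306 0.3835 0.2103]
```

>>> move_arm(
  steps=[
    {"dx":-0.25,"dy":0.8,"dz":0,"spin":0},
    {"dx":0,"dy":0,"dz":3,"spin":0},
    {"dx":0,"dy":0,"dz":3,"spin":0},
    {"dx":0,"dy":0,"dz":3,"spin":0},
    {"dx":0,"dy":0,"dz":2.5,"spin":0},
    {"dx":0,"dy":0,"dz":1,"spin":0},
    {"dx":0,"dy":0,"dz":0.5,"spin":0},
    {"dx":0,"dy":0,"dz":0.3,"spin":0},
    {"dx":0,"dy":0,"dz":0,"spin":0},
  ],
)

```text
time: 60.6
ee_pos: [0.5355, 0.3904, 0.2424]
eef_rot: [0.072, 0.997, 0.001, 0.001]
ft_force: [0.5, 0.9, 0.3]
width: 0.0004
grip_force: 0.0
```

>>> move_arm(
  steps=[
    {"dx":0,"dy":0,"dz":0.25,"spin":0},
    {"dx":0,"dy":0,"dz":0.25,"spin":0},
    {"dx":0,"dy":0,"dz":0.2,"spin":0},
    {"dx":0,"dy":0,"dz":0,"spin":0},
  ],
)

```text
time: 61.0
ee_pos: [0.5366, 0.3901, 0.236]
eef_rot: [0.072, 0.997, 0.001, 0.002]
ft_force: [4.3, -0.4, 5.0]
width: 0.0001
grip_force: 2.5
```

>>> move_arm(
  steps=[
    {"dx":0,"dy":0,"dz":0.15,"spin":0},
    {"dx":0,"dy":0,"dz":0.15,"spin":0},
    {"dx":0,"dy":0,"dz":0,"spin":0},
  ],
)

```text
time: 61.3
ee_pos: [0.5369, 0.39, 0.2348]
eef_rot: [0.072, 0.997, 0.002, 0.002]
ft_force: [1.0, -3.3, 17.4]
width: 0.0003
grip_force: 8.9
```

>>> move_arm(
  steps=[
    {"dx":0,"dy":0,"dz":0.15,"spin":0},
    {"dx":0,"dy":0,"dz":0,"spin":0},
  ],
)

```text
time: 61.5
ee_pos: [0.537, 0.39, 0.2345]
eef_rot: [0.072, 0.997, 0.002, 0.002]
ft_force: [-2.2, -6.5, 27.1]
width: 0.0006
grip_force: 13.3
```

The force rose steeply with no further travel, so it's at the stop. Retreat and check everything.

>>> move_arm(
  steps=[
    {"dx":0,"dy":0,"dz":-1,"spin":0},
    {"dx":0,"dy":0,"dz":-3,"spin":0},
    {"dx":0,"dy":0,"dz":-4,"spin":0},
    {"dx":0,"dy":0,"dz":-4,"spin":0},
    {"dx":4,"dy":0,"dz":-2,"spin":0},
    {"dx":4,"dy":0,"dz":0,"spin":0},
    {"dx":4,"dy":0,"dz":0,"spin":0},
    {"dx":4,"dy":0,"dz":0,"spin":0},
    {"dx":0,"dy":0,"dz":0,"spin":0},
    {"dx":0,"dy":0,"dz":0,"spin":0},
  ],
)

```text
time: 62.5
ee_pos: [0.3759, 0.4134, 0.3702]
eef_rot: [0.071, 0.997, 0.0, -0.0]
ft_force: [0.4, 0.1, 0.1]
width: 0.0006
grip_force: 0.0
```

Run:
```python
from h import *
st(); snap('side','s26.png'); snap('top','t26.png')
a=cv2.imread('pics/side1.png')[125:185,190:260]; b=cv2.imread('pics/s26.png')
c=cv2.imread('pics/t26.png')
R=lambda i,w,h: cv2.resize(i,(w,h),interpolation=cv2.INTER_CUBIC)
t=R(c[140:330,150:510],790,417-120)
cv2.imwrite('pics/m26.png',np.vstack([np.hstack([R(a,200,280),R(b[125:185,190:260],200,280),R(b[120:340,200:450],390,280)]),t]))
```

```text
62.5 [0.3759 0.4134 0.3702] 
 [[-9.900e-01  1.414e-01 -2.000e-04]
 [ 1.414e-01  9.900e-01  6.000e-04]
 [ 2.000e-04  5.000e-04 -1.000e+00]] [0.4 0.1 0.1] 0.0005609049526160979 0.0 [-1.15  0.21  0.27  1.7  -0.06  1.24  0.56]
```

View pics/m26.png

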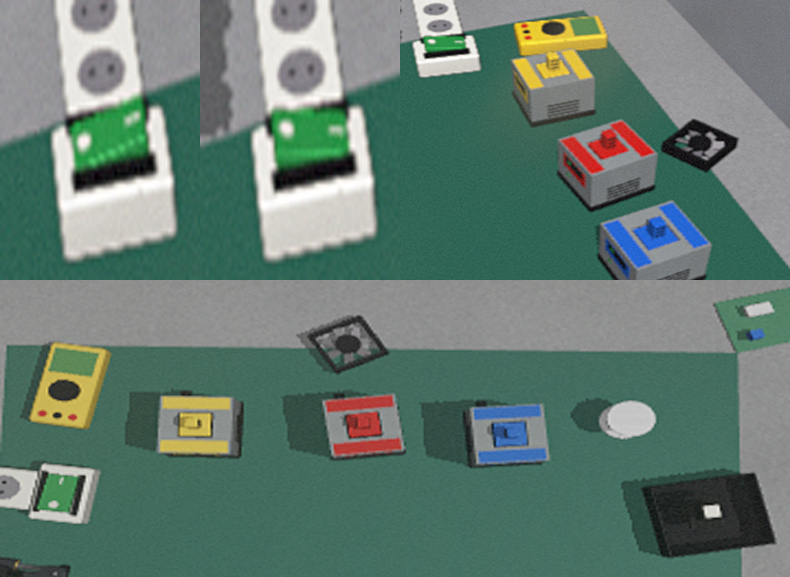

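All three modules are flush in their docks, the bung is in the tray and the bystanders are where they were. The rocker's far end is down, and the tip stopped at a height that fits fully on.

```bash
python3 -c "
from h import *
print(job.close_job())"
```

```text
the job is handed in; nothing more can be done
None
```

The job is handed in at about 63 s: the bung was rocked left and right, pulled out and left in the scrap tray; the red, yellow and blue modules are fully home in their docks; the power strip is on; and the fan, reel and multimeter are where they were.

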